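Set and close the quick-release clamp of a shaker

TASK

Clamp the blue sample box on the shaker: with the red cam lever swung open, turn the black wing nut clockwise until the lever, when you swing it, first meets firm resistance about midway through its travel, then close the lever fully and let go. Turn the nut only while the lever is open, do not crush the box, and leave the box and the things standing round the shaker where they are.

Things in the scene. Friction and masses are not known exactly. Their poses are not given: they have to be found in the camera images.
- shaker: low white shaker base, 190 x 230 mm, fixed, deck 30 mm above the bench; origin at its underside, +x away from the robot, +y toward the backstop; the moving jaw is on the -y side. A grey housing (top 60 mm above the bench; x -104 to 60, y -110 to -30 mm) carries nut (axis at x 15, y -80 mm) and lever
- nut (a joint): adjuster nut, rad: turns about the upright axis through nut_grip; grows clockwise seen from above = tighter (drive moves 5 mm per rad toward the box). Limits -1.2 to 4.5. Starts near 0, always too loose; how far it must turn cannot be seen and differs each time, by up to 3 rad. Stiff (0.36 N m friction), stays where it is left
- nut_grip (a point): middle of the nut's black wing, 91 mm above the bench, on the nut's axis, turning with the nut: the wing is 44 mm long along this point's x, 12 mm thick along its y, 28 mm high (z 77 to 105 mm), on a steel collar of 17 mm radius (z 61 to 77 mm)
- lever (a joint): red cam lever, rad: 0 open (points to the shaker's -x, turned 0.12 rad toward its -y), grows as it swings clockwise from above about lever_pivot; 1.65 = closed stop (points to +y). Midway is 0.8 (ticks on the carriage: white open, green midway, red closed). Past 1.5 it is over centre and holds itself shut. Unloaded it takes 0.06 N m, about 1 N at its grip
- lever_grip (a point): middle of the black upright round grip at the lever's end: 18 mm diameter, 42 mm high (z 77 to 119 mm above the bench), 62 mm from lever_pivot; it spins freely, so it can be held while the lever swings through its arc. The red arm lies below it (z 66 to 77 mm)
- lever_pivot (a point): point on the lever's upright axis, 101 mm above the bench, on an aluminium carriage that the nut shifts along the shaker's y. The cam moves the drive by 28 mm x (cos(1.5 - angle) - 0.07). Where play ends it meets springs (about 7.5 N/mm) and the lever resists: near midway 1 N more at the grip per 0.025 rad, up to some 6 N over friction. Bite later, weak or none = too loose; earlier = too tight
- backstop: aluminium stop on the deck, 90 mm wide, 44 mm high, fixed, the box stands against it; origin at the foot of its face toward the box, in the middle. Its place along the shaker's y differs by a few mm each time. The moving jaw presses the box against it from the -y side, out of sight inside the grey nose (roof at z 85 mm) that covers the edge of the box
- sample_box: blue cryo box, 68 x 68 x 50 mm, standing loose on the deck against the backstop, one edge inside the nose; origin at the centre of its underside
- tube_2: standing screw tube with orange cap, 34 mm diameter, 114 mm high, bystander; origin at its underside
- slide_case: green slide case lying flat, 30 x 85 x 34 mm, bystander; origin at its underside
- amber_reagent: amber bottle with red cap, 36 mm diameter, 75 mm high, bystander; origin at its underside
- buffer_b: white bottle with white cap, 44 mm diameter, 90 mm high, bystander; origin at its underside
There are look-alikes about, which are no part of the job. Leave any turquoise look-alike of the sample_box alone.

How it is judged:
By the outcome, as a careful person would: the job done as asked, in the order asked, and still so for the second after the job is handed in, with the robot touching nothing.
It also fails if it takes over 72 s, if anything falls off the work surface, if the arm or the gripper's body presses on something with over 40 N, if the wrist force passes 120 N, or if a joint passes its speed limit or range.

ROBOT

A 6-joint arm with a two-finger parallel gripper is mounted at the origin on a cart in front of the work surface, level with it; the furniture and walls round the work are solid. World frame = base frame: x ahead of the robot, y to its left, z up, the work surface at z = 0. Lengths are in mm, angles in rad, forces in N, time in s.
With the tool pointing down it reaches from about 350 to 875 mm from the base axis. Payload 4.2 kg.
Tool frame: the origin (TCP) lies midway between the tips of the shut fingers; the grasp point (between the pads) lies 19 mm behind it; z points along the fingers, y is the direction in which the jaws open and shut (so a half turn about z gives the same grasp; the last joint's range is limited). The gripper opens to 85 mm and grips with 20 to 120 N. Pads are 22 mm wide; open, the fingers measure 114 mm over their backs; the gripper's body (76 mm by 85 mm) begins 54 mm behind the grasp point. The pads swing forward as they close: fully open they stand 13 mm farther back than shut.
Start: joints at [-0.944, 0.385, 0.008, 0, -1.194, -0.259], TCP at [224.741, -583.173, 202.112] pointing down, gripper open.
Joint ranges: [-3.14, 3.14], [-1.21, 2.06], [-1.07, 1.41], [-3.16, 2.05], [-2.99, -0.16], [-3.1, 3.1]. Speed limits (rad/s): [2.79, 2.79, 3.14, 3.14, 3.14, 3.14].

INTERFACE

Orientations are given as a unit quaternion [x, y, z, w].
In Python, from bench import arm gives the robot as it stands.
- The arm moves only by the tool send_rows, never from a script. Its arguments are lists of equal length, an entry for each row: "translation": the shift along the tool's x, y, z in mm, a list of three; "dr": the turn, a rotation vector about the tool's x, y, z in degrees, a list of three; "grip": the finger opening in mm, from 0 to 85.4. In form: {"translation": [[dx, dy, dz], ...], "dr": [[ax, ay, az], ...], "grip": [grip, ...]}. A call has exactly 5 rows; each row shifts and turns the commanded pose from where the row before left it, along the tool's axes as they then stand; what a row does not reach is not made up. A row lasts 1/8 s, in which the tool goes at most 62.5 mm and 10.7 degrees, less where a joint would pass 70% of its speed; a pose out of reach is approached as far as the arm can. A call with a gripper value outside its range is refused whole. The fingers move at their own pace and stop on an object; the grip force is fixed at half the most. Time passes only in rows, so rows that do not move let the fingers close, or fill a call up. It gives the time, the measured TCP pose, the force and the opening at its end, in the units of the state.
- arm.read_state(): the state, without advancing time (a new reading comes with each control period).
- arm.get_image(name): name is "scene" or "top" or "wrist"; returns the picture (420x560x3 uint8, red, green, blue); there is no depth.
- arm.camera_info(name): a dict with "fx", "fy", "cx", "cy" (pixels), "cam_to_world" (4x4, takes a point from camera to world coordinates). Camera axes: x right, y down, z forward; pixel columns grow to the right and rows downward; lengths in mm; the calibration is good to about 2 mm. A picture is of the moment at which its call begins: read the wrist's pose just before it. camera_info takes no time and is no camera call; for the wrist camera it gives the pose at the moment of the call.
- arm.job_done(): hands the job in, once; it reports no verdict.
Trained networks look in the newest picture that a camera, given by its name, has taken for a name from the list of things; names that differ only in an ending like _2 or _b are one class to them, and where a whole thing is asked for, a point or a joint stands for the part that bears it (a point fixed in the world has none). Each returns a list of dicts, best first, with "confidence" (0 to 1); they miss things now and then, are a little off and sometimes report something else, mostly with a low value. They report only what shows in the picture. A call takes as long as a camera call. They do not tell look-alikes from the thing itself.
- arm.search_frame(thing, camera): "xyz" ([x, y, z] in mm, in world coordinates, good to about 4 mm: the middle of the surface that is visible of it).
- arm.place_of(thing, camera): "xyz" ([x, y, z] in mm, in world coordinates, good to about 4 mm: a listed point, or the origin of a listed thing).
The state is a dict: "clock": time; "joints": joint angles; "joint_vel": joint speeds; "joint_efforts": joint torques, N m; "position": TCP position; "ee_rot": TCP orientation; "contact_force": force on the tool from outside, world axes, zero at the start; "wrist_torque": the same for the moment, N m; "gripper_width": finger opening in mm.
Only numpy, scipy, OpenCV 4.12 (cv2) and the standard library are available. Lean on these libraries where they do the work, as an engineer would, in place of code of your own. Each camera call takes 0.05 s, during which the arm holds its last target.

## Working session

There is one attempt and no reset: what is moved stays moved. The work goes in short steps, Python scripts to look and compute and a tool call to move; the robot and the scene stay as the last step left them, time stands still between calls to the robot, and variables do not carry over. Pictures are saved under pics/ and viewed, and the job is handed in when it is done.

Besides the shell and the picture viewer there is one more tool, called after "Emit:" as name(argument=value, ...), one argument or row to a line, values as JSON. send_rows: Moves the arm, as the interface text tells. Its arguments: {"type":"object","properties":{"translation":{"type":"array"},"dr":{"type":"array"},"grip":{"type":"array"}},"required":["translation","dr","grip"]}

```bash
ls; mkdir -p pics; python3 - <<'E'
from bench import arm
import cv2
s=arm.read_state(); print(s)
for n in ["scene","top","wrist"]:
    im=arm.get_image(n); cv2.imwrite(f"pics/{n}0.png",im[:,:,::-1])
    c=arm.camera_info(n); print(n,c)
    for t in ["nut_grip","lever_grip","lever_pivot","shaker","backstop","sample_box"]:
        if n!="wrist":
            print(t,[( [round(v) for v in d["xyz"]],round(d["confidence"],2)) for d in arm.place_of(t,n)])
E
```

```text
pics
{'clock': 0.0, 'joints': array([-9.44418428e-01,  3.85560180e-01,  6.63997542e-03, -5.29820109e-04,
       -1.19397945e+00, -2.58599501e-01]), 'joint_vel': array([-0.00131328, -0.00028954,  0.00073074,  0.00208596, -0.00081231,
        0.00042575]), 'joint_efforts': array([-3.38301525e-04, -3.92289305e+01,  1.88399720e+01,  4.18609098e+00,
       -4.59521951e-03, -1.16870771e-05]), 'position': array([ 224.51060343, -582.59866343,  201.02041641]), 'ee_rot': array([-1.82758378e-01,  9.83157265e-01,  1.05580482e-03, -2.27803392e-04]), 'contact_force': array([-0.64455057, -0.19296906,  0.15670111]), 'wrist_torque': array([ 0.03328415, -0.05016902,  0.0084986 ]), 'gripper_width': 85.5627660948065}
scene {'fx': 463.1222086678234, 'fy': 463.1222086678234, 'cx': 285.3620495810607, 'cy': 205.17609147155528, 'cam_to_world': array([[-4.58746468e-01, -6.76922767e-01,  5.75610324e-01,
        -6.98039310e+00],
       [-8.88413740e-01,  3.61458128e-01, -2.82964746e-01,
         4.21710937e+02],
       [-1.65137518e-02, -6.41189199e-01, -7.67205127e-01,
         8.71348086e+02],
       [ 0.000
[... 857 characters left out ...]
 92], 0.5)]
lever_grip [([476, 93, 103], 0.46)]
lever_pivot [([542, 81, 96], 0.65)]
shaker [([625, 120, 1], 0.63), ([656, 186, 30], 0.54)]
backstop [([654, 184, 30], 0.67)]
sample_box [([431, -144, 1], 0.94), ([649, 153, 32], 0.67)]
wrist {'fx': 367.21271814178726, 'fy': 367.21271814178726, 'cx': 281.18018639332263, 'cy': 210.7250096753109, 'cam_to_world': array([[-3.59587248e-01,  8.86638164e-01,  2.90808832e-01,
         1.50765653e+02],
       [ 9.33111467e-01,  3.41691683e-01,  1.12025818e-01,
        -6.11884901e+02],
       [-4.05933601e-05,  3.11640111e-01, -9.50200210e-01,
         3.74565320e+02],
       [ 0.00000000e+00,  0.00000000e+00,  0.00000000e+00,
         1.00000000e+00]])}
```

View pics/scene0.png

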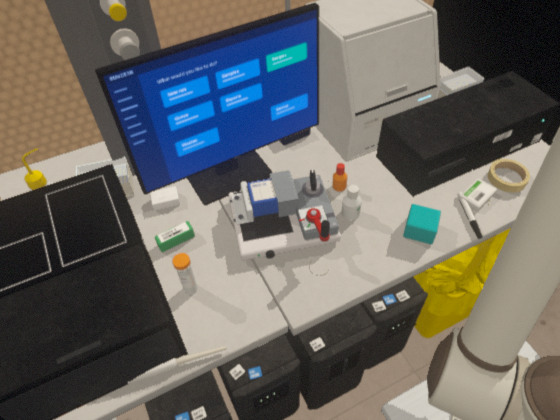

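View pics/top0.png

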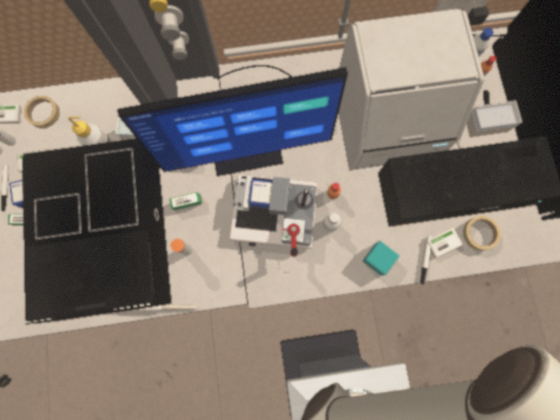

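```bash
python3 - <<'E'
import cv2
im=cv2.imread("pics/top0.png"); cv2.imwrite("pics/top0c.png",cv2.resize(im[60:240,200:380],None,fx=3.3,fy=3.3,interpolation=cv2.INTER_CUBIC))
im=cv2.imread("pics/scene0.png"); cv2.imwrite("pics/scene0c.png",cv2.resize(im[100:300,230:490],None,fx=3,fy=3,interpolation=cv2.INTER_CUBIC))
E
```

```text
(no output)
```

View pics/top0c.png

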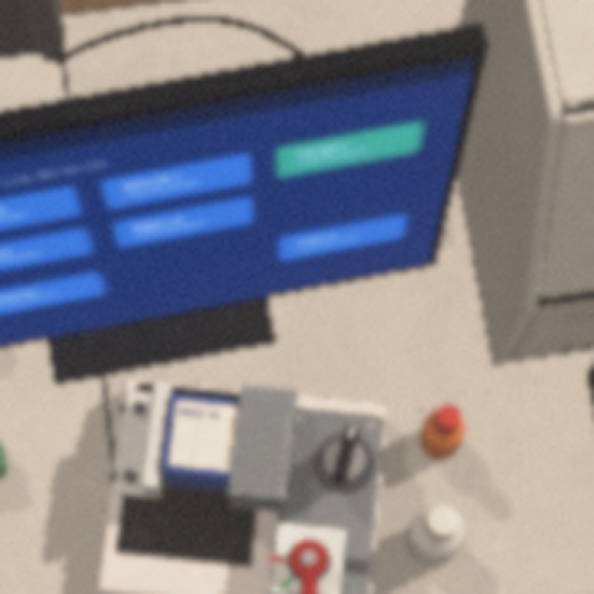

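View pics/scene0c.png

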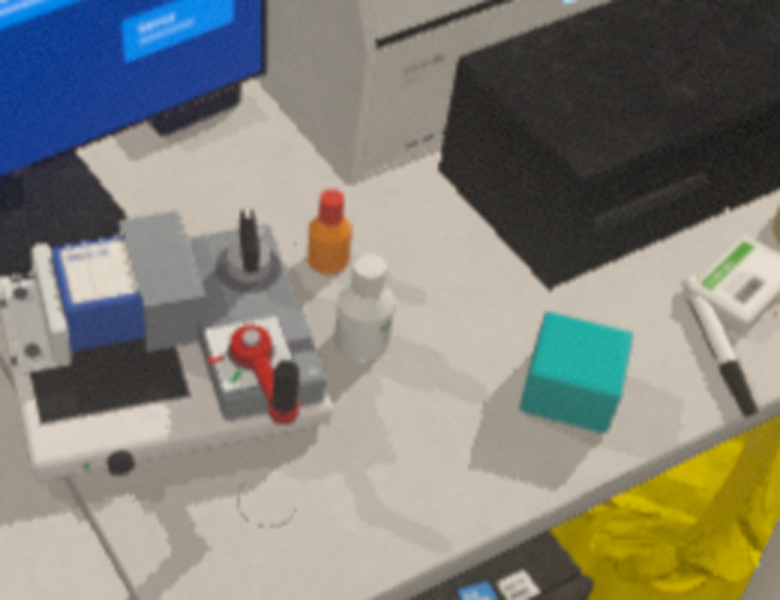

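The shaker is centre-left in `top` (about 275,210). The nut wing is at (305,200), the red lever grip at (294,252), and the blue box at (262,192). The possible mix-ups are:
- the turquoise box at (381,258), which is a look-alike to leave alone
- the green slide case at (185,201) and the white and green boxes on the right, which aren't the blue box
- the orange tube cap at (178,245) and the amber bottle's red cap at (335,190), which could pass for the red lever

The blue box next to the grey nose, the black wing on the collar, and the black grip on the red arm all match the description.

Next I'll measure the neighbours and how much room the monitor leaves.

```bash
cat > h.py <<'E'
import numpy as np
from bench import arm
def ray(c,u,v):
    T=c["cam_to_world"];d=T[:3,:3]@np.array([(u-c["cx"])/c["fx"],(v-c["cy"])/c["fy"],1]);return T[:3,3],d/np.linalg.norm(d)
def atz(c,u,v,z):
    o,d=ray(c,u,v);return o+d*(z-o[2])/d[2]
def tri(c1,p1,c2,p2):
    o1,d1=ray(c1,*p1);o2,d2=ray(c2,*p2)
    t=np.linalg.lstsq(np.c_[d1,-d2],o2-o1,rcond=None)[0]
    a,b=o1+t[0]*d1,o2+t[1]*d2
    return (a+b)/2,np.linalg.norm(a-b)
def proj(c,p):
    T=c["cam_to_world"];q=T[:3,:3].T@(np.array(p)-T[:3,3]);return q[0]/q[2]*c["fx"]+c["cx"],q[1]/q[2]*c["fy"]+c["cy"]
E
python3 - <<'E'
from h import *
np.set_printoptions(precision=1,suppress=True)
s=arm.camera_info("scene");t=arm.camera_info("top")
print("mon LR",tri(s,(322,122),t,(333,138)))
print("mon UR",tri(s,(320,10),t,(346,71)))
print("mon LL",tri(s,(147,187),t,(163,172)))
# top crop scale3.3 offset(200,60)
f=lambda u,v:(200+u/3.3,60+v/3.3)
print("wing ends top", atz(t,*f(351,430),105),atz(t,*f(341,478),105))
print("nose edges z85", atz(t,*f(242,387),85),atz(t,*f(229,496),85),atz(t,*f(297,391),85),atz(t,*f(286,500),85))
print("box top edge z80",atz(t,*f(172,392),80),atz(t,*f(162,476),80))
for n in["amber_reagent","buffer_b","tube_2","slide_case"]:
  print(n,[(np.round(d["xyz"]),round(d["confidence"],2)) for d in arm.place_of(n,"top")[:3]])
E
```

```text
mon LR (array([761.7, -60.7, 113.6]), np.float64(6.667632397709779))
mon UR (array([793.3, -59. , 390.9]), np.float64(8.642404446519945))
mon LL (array([723. , 391.8, 144.6]), np.float64(3.21453033065126))
wing ends top [633.   34.7 105. ] [595.4  48.8 105. ]
nose edges z85 [687.  115.3  85. ] [598.2 138.5  85. ] [677.1  71.3  85. ] [588.2  93.6  85. ]
box top edge z80 [692.6 172.7  80. ] [623.6 190.   80. ]
amber_reagent [(array([637., -47.,  -2.]), 0.68), (array([475.,  97., 105.]), 0.57)]
buffer_b [(array([547., -24.,  -3.]), 0.72), (array([650., 152.,  30.]), 0.25)]
tube_2 [(array([540., 384.,  -6.]), 0.66)]
slide_case [(array([674., 371.,  -4.]), 0.63)]
```

```bash
cat >> h.py <<'E'
import json
from scipy.spatial.transform import Rotation as R
def yaw(q): 
    y=R.from_quat(q).as_matrix()[:,1]; return np.degrees(np.arctan2(y[1],y[0]))
def rows(start,y0,wps,grips,dec=1):
    """wps: list of (xyz, tool-y yaw deg continuous) ; commanded start"""
    p=np.array(start,float);y=y0;tr=[];dr=[]
    for xyz,yy in wps:
        a=np.radians(y); Y=np.array([np.cos(a),np.sin(a),0]);X=np.array([-np.sin(a),np.cos(a),0])
        d=np.array(xyz)-p; t=[round(float(d@X),dec),round(float(d@Y),dec),round(float(-d[2]),dec)]
        g=round(float(y-yy),dec); tr.append(t);dr.append([0,0,g])
        p=p+X*t[0]+Y*t[1]-np.array([0,0,1])*t[2]; y-=g
    for i in range(0,len(tr),5): print(json.dumps({"translation":tr[i:i+5],"dr":dr[i:i+5],"grip":grips[i:i+5]}))
    return p,y
def st():
    s=arm.read_state(); print("t",round(s["clock"],2),"pos",np.round(s["position"],1),"yaw",round(yaw(s["ee_rot"]),1),"F",np.round(s["contact_force"],2),"w",round(s["gripper_width"],1),"q",np.round(s["joints"],2)); return s
E
python3 - <<'E'
from h import *
s=st()
p0=np.array([224.7,-583.2,202.1]);p1=np.array([614,42,190.]);y0=yaw(s["ee_rot"])
rows(p0,y0,[(p0+(p1-p0)*k/15,y0+(249.5-y0)*k/15) for k in range(1,16)],[85]*5+[40]*10)
E
```

```text
t 0.95 pos [ 224.7 -583.2  202.1] yaw 111.1 F [-0.06  0.54 -0.4 ] w 85.4 q [-0.94  0.38  0.01  0.   -1.19 -0.26]
{"translation": [[-39.2, 29.6, 0.8], [-43.4, 22.9, 0.8], [-46.6, 15.6, 0.8], [-48.4, 7.9, 0.8], [-49.1, 0.1, 0.8]], "dr": [[0, 0, -9.2], [0, 0, -9.3], [0, 0, -9.2], [0, 0, -9.2], [0, 0, -9.2]], "grip": [85, 85, 85, 85, 85]}
{"translation": [[-48.5, -7.7, 0.8], [-46.6, -15.5, 0.8], [-43.5, -22.8, 0.9], [-39.3, -29.4, 0.8], [-34.1, -35.3, 0.8]], "dr": [[0, 0, -9.3], [0, 0, -9.2], [0, 0, -9.2], [0, 0, -9.3], [0, 0, -9.2]], "grip": [40, 40, 40, 40, 40]}
{"translation": [[-28.0, -40.4, 0.8], [-21.1, -44.3, 0.8], [-13.8, -47.1, 0.8], [-6.0, -48.8, 0.8], [1.9, -49.0, 0.8]], "dr": [[0, 0, -9.2], [0, 0, -9.2], [0, 0, -9.3], [0, 0, -9.2], [0, 0, -9.2]], "grip": [40, 40, 40, 40, 40]}
```

Emit:
send_rows(
  translation=[
    [-39.2, 29.6, 0.8],
    [-43.4, 22.9, 0.8],
    [-46.6, 15.6, 0.8],
    [-48.4, 7.9, 0.8],
    [-49.1, 0.1, 0.8],
  ],
  dr=[
    [0, 0, -9.2],
    [0, 0, -9.3],
    [0, 0, -9.2],
    [0, 0, -9.2],
    [0, 0, -9.2],
  ],
  grip=[85, 85, 85, 85, 85],
)

```text
clock: 1.58
position: [355.2, -373.5, 198.4]
ee_rot: [-0.555, 0.832, -0.0, 0.0]
contact_force: [0.2, 0.1, -0.2]
gripper_width: 85.2
```

Emit:
send_rows(
  translation=[
    [-48.5, -7.7, 0.8],
    [-46.6, -15.5, 0.8],
    [-43.5, -22.8, 0.9],
    [-39.3, -29.4, 0.8],
    [-34.1, -35.3, 0.8],
  ],
  dr=[
    [0, 0, -9.3],
    [0, 0, -9.2],
    [0, 0, -9.2],
    [0, 0, -9.3],
    [0, 0, -9.2],
  ],
  grip=[40, 40, 40, 40, 40],
)

```text
clock: 2.2
position: [485.0, -164.9, 194.4]
ee_rot: [0.837, -0.547, 0.0, -0.0]
contact_force: [-0.0, 0.1, -0.5]
gripper_width: 39.8
```

Emit:
send_rows(
  translation=[
    [-28.0, -40.4, 0.8],
    [-21.1, -44.3, 0.8],
    [-13.8, -47.1, 0.8],
    [-6.0, -48.8, 0.8],
    [1.9, -49.0, 0.8],
  ],
  dr=[
    [0, 0, -9.2],
    [0, 0, -9.2],
    [0, 0, -9.3],
    [0, 0, -9.2],
    [0, 0, -9.2],
  ],
  grip=[40, 40, 40, 40, 40],
)

```text
clock: 2.82
position: [614.8, 43.5, 190.2]
ee_rot: [0.984, -0.175, 0.0, -0.0]
contact_force: [1.3, -0.3, -0.3]
gripper_width: 39.8
```

```bash
python3 - <<'E'
from h import *
import cv2
s=st(); c=arm.camera_info("wrist"); im=arm.get_image("wrist"); cv2.imwrite("pics/w1.png",im[:,:,::-1])
print(c["cam_to_world"][:3,3])
for t in ["nut_grip","lever_grip","lever_pivot"]:
    print(t,[(np.round(d["xyz"],1),round(d["confidence"],2)) for d in arm.place_of(t,"wrist")])
st()
E
```

```text
t 2.83 pos [614.8  43.5 190.2] yaw -110.2 F [ 1.31 -0.31 -0.31] w 39.8 q [ 0.33  0.38 -0.03  0.   -1.16  0.89]
[689.95542382  15.8881336  362.62476954]
nut_grip [(array([615.5,  39.1,  93.1]), 0.84)]
lever_grip [(array([478.9,  92.5, 105.1]), 0.78)]
lever_pivot [(array([542.1,  84.5,  97.6]), 0.93)]
t 3.02 pos [614.   42.7 189.4] yaw -110.5 F [-0.13 -0.42  0.23] w 39.9 q [ 0.33  0.38 -0.04 -0.   -1.16  0.88]
```

View pics/w1.png

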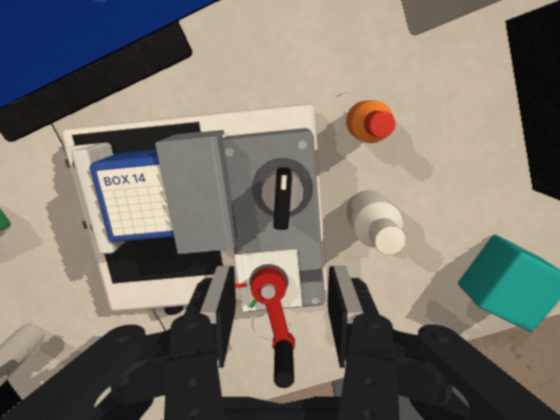

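The close view shows the black wing from (285,170) to (281,228) on its dark collar, the red pivot at (268,286), and the black lever grip at about (284,365). BOX 14, the blue sample box, is at (135,195). The turquoise look-alike stands well away at (515,282).

```bash
python3 - <<'E'
from h import *
import cv2
st();c=arm.camera_info("wrist")
im=cv2.imread("pics/w1.png"); 
cv2.imwrite("pics/w1c.png",cv2.resize(im[140:400,220:340],None,fx=2.3,fy=2.3,interpolation=cv2.INTER_CUBIC))
cv2.imwrite("pics/w1d.png",cv2.resize(im[150:240,230:340],None,fx=6,fy=6,interpolation=cv2.INTER_CUBIC))
for p in [(276,169),(291,169),(276,228),(289,228)]: print(p,atz(c,*p,105))
print("pivot boss", atz(c,268,290,80),atz(c,268,290,101))
for p in [(614,41,105),(614,41,77)]: print(proj(c,p))
E
```

```text
t 3.02 pos [614.   42.7 189.4] yaw -110.5 F [-0.13 -0.42  0.23] w 39.9 q [ 0.33  0.38 -0.04 -0.   -1.16  0.88]
(276, 169) [641.06655559  36.69275747 105.        ]
(291, 169) [637.34095006  26.72650595 105.        ]
(276, 228) [599.2482426   52.53481954 105.        ]
(289, 228) [595.84714014  43.43655814 105.        ]
pivot boss [539.10539655  83.10841937  80.        ] [550.29543655  78.01402711 101.        ]
(np.float64(283.5961527810167), np.float64(205.171710384265))
(np.float64(283.3790765317053), np.float64(194.8562702211038))
```

View pics/w1c.png

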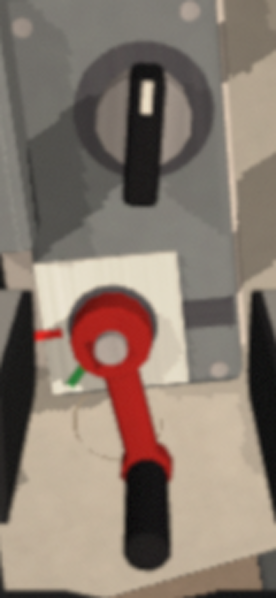

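View pics/w1d.png

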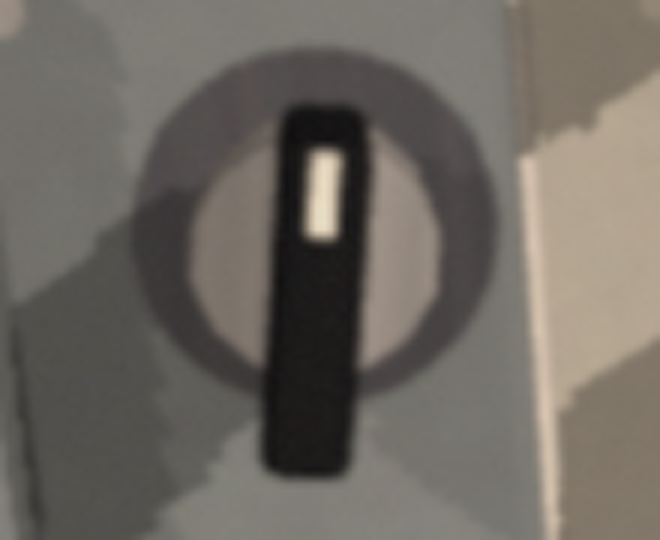

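```bash
python3 - <<'E'
from h import *
c=arm.camera_info("wrist")
f=lambda u,v:(230+u/6,150+v/6)
print("collar",atz(c,*f(315,255),77),"ring",atz(c,*f(315,225),61))
a=atz(c,*f(262,465),105);b=atz(c,*f(285,110+25),105);print(np.degrees(np.arctan2(*(b-a)[1::-1])),a,b)
a2=atz(c,*f(351,465),105);b2=atz(c,*f(369,110+25),105);print(np.degrees(np.arctan2(*(b2-a2)[1::-1])),(a+a2)/2)
g=lambda u,v:(220+u/2.3,140+v/2.3)
print("grip top",atz(c,*g(147,550),119),"boss",atz(c,*g(113,343),80),atz(c,*g(113,345),90))
d=[atz(c,*g(*p),61) for p in [(36,262),(180,252)]];print("plate",d)
E
```

```text
collar [616.08675834  40.97730117  77.        ] ring [616.07144807  40.92495176  61.        ]
-24.593297350823015 [600.2315532   54.02575019 105.        ] [638.33067879  36.58799951 105.        ]
-23.06650222460482 [598.29205719  48.83742065 105.        ]
grip top [478.31843605  91.22188388 119.        ] boss [539.55874716  81.88136621  80.        ] [544.10237218  79.79540922  90.        ]
plate [array([573.28141255, 101.67071433,  61.        ]), array([557.63337153,  47.68340977,  61.        ])]
```

```bash
python3 - <<'E'
from h import *
s=st()
P=[616.1,41]
rows(s["position"],-110.5,[((*P,150),-114),((*P,110),-114),((*P,82),-114),((*P,82),-114),((*P,82),-114)],[36,36,36,36,0])
E
```

```text
t 3.02 pos [614.   42.7 189.4] yaw -110.5 F [-0.13 -0.42  0.23] w 39.9 q [ 0.33  0.38 -0.04 -0.   -1.16  0.88]
{"translation": [[2.6, 0.9, 39.4], [-0.1, -0.0, 40.0], [0.0, -0.0, 28.0], [0.0, -0.0, 0.0], [0.0, -0.0, 0.0]], "dr": [[0, 0, 3.5], [0, 0, 0.0], [0, 0, 0.0], [0, 0, 0.0], [0, 0, 0.0]], "grip": [36, 36, 36, 36, 0]}
```

Emit:
send_rows(
  translation=[
    [2.6, 0.9, 39.4],
    [0, 0, 40],
    [0, 0, 28],
    [0, 0, 0],
    [0, 0, 0],
  ],
  dr=[
    [0, 0, 3.5],
    [0, 0, 0],
    [0, 0, 0],
    [0, 0, 0],
    [0, 0, 0],
  ],
  grip=[36, 36, 36, 36, 0],
)

```text
clock: 3.65
position: [617.0, 39.7, 84.3]
ee_rot: [0.978, -0.209, 0.001, -0.0]
contact_force: [-0.1, 0.4, 0.6]
gripper_width: 19.4
```

Emit:
send_rows(
  translation=[
    [0, 0, 0],
    [0, 0, 0],
    [0, 0, 0],
    [0, 0, 0],
    [0, 0, 0],
  ],
  dr=[
    [0, 0, 0],
    [0, 0, 0],
    [0, 0, 0],
    [0, 0, 0],
    [0, 0, 0],
  ],
  grip=[0, 0, 0, 0, 0],
)

```text
clock: 4.28
position: [616.2, 40.3, 82.6]
ee_rot: [0.978, -0.208, -0.0, 0.0]
contact_force: [0.8, -0.3, -1.1]
gripper_width: 0.0
```

```bash
python3 - <<'E'
from h import *
import cv2
s=st(); print(s["wrist_torque"]); im=arm.get_image("wrist"); cv2.imwrite("pics/w2.png",im[:,:,::-1])
E
```

```text
t 4.28 pos [616.2  40.3  82.6] yaw -114.0 F [ 0.83 -0.33 -1.06] w 0.0 q [ 0.33  0.48 -0.17  0.   -0.93  0.82]
[-0.02028548 -0.00372296 -0.01159959]
```

View pics/w2.png

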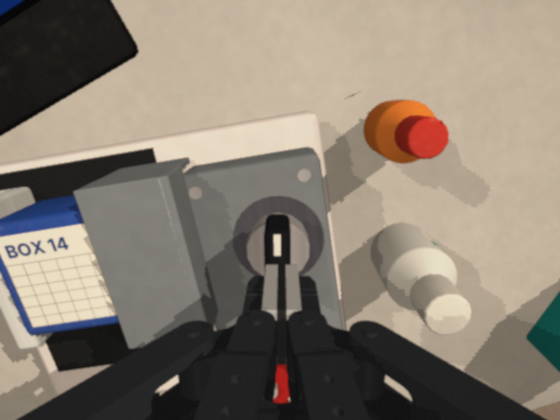

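```bash
python3 - <<'E'
from h import *
import cv2
c=arm.camera_info("wrist")
for z in (82,101,61): print(z,proj(c,(616.2,40.3,z)))
print(proj(c,(616.2+20.1,40.3-8.9,105)),proj(c,(616.2-20.1,40.3+8.9,105)))
im=cv2.imread("pics/w2.png"); cv2.imwrite("pics/w2c.png",cv2.resize(im[190:340,220:340],None,fx=4,fy=4,interpolation=cv2.INTER_CUBIC))
E
```

```text
82 (np.float64(281.5311062178514), np.float64(254.40361507383437))
101 (np.float64(281.54124700071327), np.float64(271.64311274320374))
61 (np.float64(281.5219349059086), np.float64(238.81223391361408))
(np.float64(281.43790411920116), np.float64(230.72234287306824)) (np.float64(281.641145150413), np.float64(317.24890278851484))
```

View pics/w2c.png

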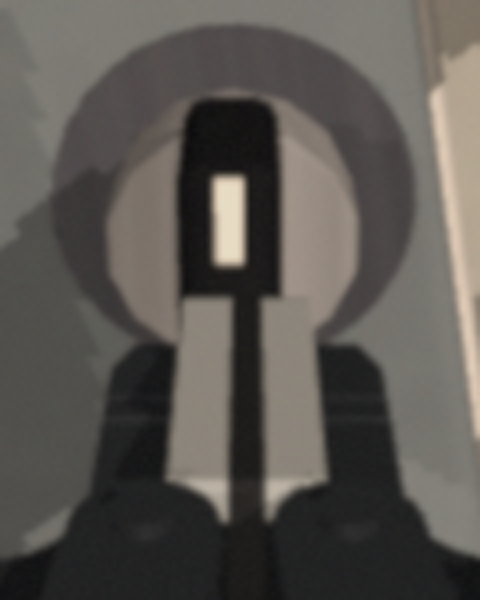

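```bash
python3 - <<'E'
import cv2,numpy as np
a=cv2.imread("pics/wrist0.png"); b=cv2.imread("pics/w1.png")
cv2.imwrite("pics/cmp.png",cv2.resize(np.vstack([a[230:420,130:430],b[230:420,130:430]]),None,fx=1.5,fy=1.5,interpolation=cv2.INTER_CUBIC))
from h import *
c=arm.camera_info("wrist")
a=np.radians(-114);Y=np.array([np.cos(a),np.sin(a),0]);X=np.array([-np.sin(a),np.cos(a),0]);T=np.array([616.2,40.3,82.6])
for xo in (11,0,-11):
  for zo in (0,10,20,30): print(xo,zo,np.round(proj(c,T+X*xo+[0,0,zo])), "y+-20 at",np.round(proj(c,T+X*xo+Y*20+[0,0,zo])))
E
```

```text
11 0 [282. 235.] y+-20 at [321. 235.]
11 10 [282. 243.] y+-20 at [323. 243.]
11 20 [282. 251.] y+-20 at [326. 251.]
11 30 [282. 261.] y+-20 at [328. 261.]
0 0 [282. 255.] y+-20 at [320. 255.]
0 10 [282. 264.] y+-20 at [323. 264.]
0 20 [282. 273.] y+-20 at [325. 273.]
0 30 [282. 284.] y+-20 at [327. 284.]
-11 0 [282. 274.] y+-20 at [320. 274.]
-11 10 [282. 284.] y+-20 at [322. 284.]
-11 20 [282. 294.] y+-20 at [324. 294.]
-11 30 [282. 306.] y+-20 at [326. 306.]
```

View pics/cmp.png

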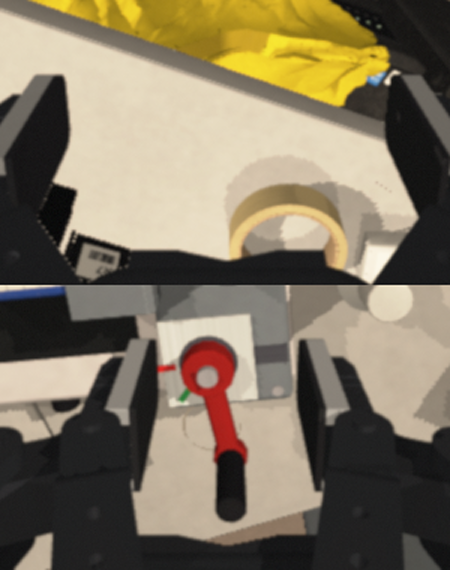

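```bash
python3 - <<'E'
from h import *
import cv2
im=arm.get_image("scene"); c=arm.camera_info("scene")
for z in (82.6,105,61): print(z,np.round(proj(c,(616.2,40.3,z)),1))
im=im[:,:,::-1].copy();cv2.imwrite("pics/s2.png",cv2.resize(im[100:260,240:400],None,fx=3.7,fy=3.7,interpolation=cv2.INTER_CUBIC))
im=arm.get_image("top"); c=arm.camera_info("top")
E
```

```text
82.6 [313.9 181.9]
105 [314.2 175.2]
61 [313.6 188.1]
```

View pics/s2.png

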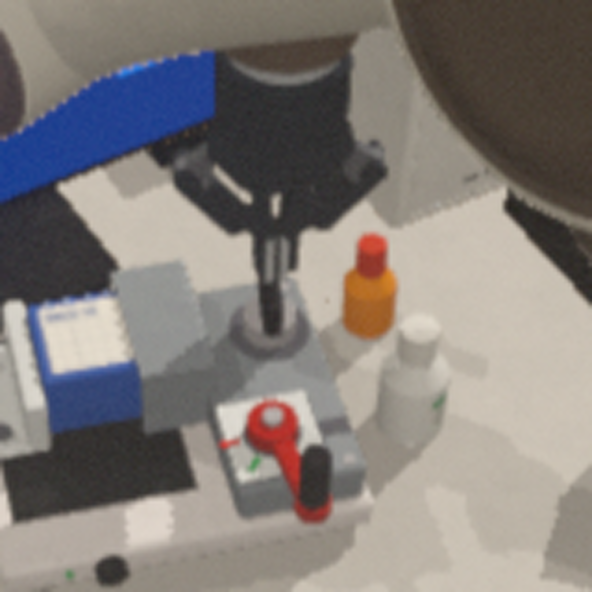

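The picture shows the shut finger tips ending above the wing, at about (275,282) in the crop. The real tips are therefore about 30 mm short of the reported TCP, which explains the empty grip. I'll open and go lower in guarded steps.

Emit:
send_rows(
  translation=[
    [0, 0, 0],
    [0, 0, 0],
    [0, 0, 6],
    [0, 0, 6],
    [0, 0, 0],
  ],
  dr=[
    [0, 0, 0],
    [0, 0, 0],
    [0, 0, 0],
    [0, 0, 0],
    [0, 0, 0],
  ],
  grip=[36, 36, 36, 36, 36],
)

```text
clock: 5.05
position: [615.5, 40.1, 69.6]
ee_rot: [0.978, -0.208, -0.001, 0.0]
contact_force: [-0.3, 0.7, 0.8]
gripper_width: 36.1
```

Emit:
send_rows(
  translation=[
    [0, 0, 6],
    [0, 0, 6],
    [0, 0, 0],
    [0, 0, 0],
    [0, 0, 0],
  ],
  dr=[
    [0, 0, 0],
    [0, 0, 0],
    [0, 0, 0],
    [0, 0, 0],
    [0, 0, 0],
  ],
  grip=[36, 36, 36, 0, 0],
)

```text
clock: 5.68
position: [617.1, 41.7, 59.1]
ee_rot: [0.978, -0.208, 0.001, -0.001]
contact_force: [0.6, 4.7, 0.7]
gripper_width: 10.6
```

```bash
python3 - <<'E'
from h import *
import cv2
st(); im=arm.get_image("scene")[:,:,::-1].copy();a=cv2.resize(im[120:220,270:370],None,fx=5,fy=5,interpolation=cv2.INTER_CUBIC)
im=arm.get_image("wrist")[:,:,::-1].copy();b=cv2.resize(im[190:340,220:320],(333,500),interpolation=cv2.INTER_CUBIC)
cv2.imwrite("pics/s3.png",np.hstack([a,b[:, :300]]))
E
```

```text
t 5.67 pos [617.1  41.7  59.1] yaw -114.0 F [0.6  4.71 0.67] w 10.6 q [ 0.33  0.5  -0.19 -0.   -0.87  0.82]
```

View pics/s3.png

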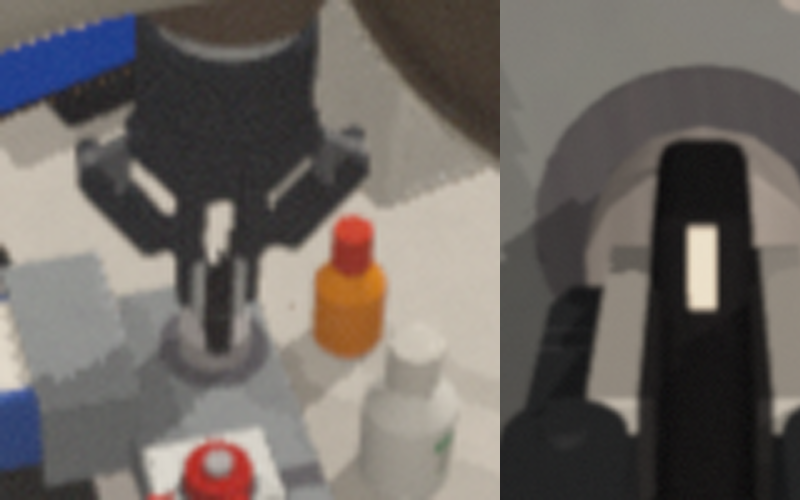

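Now the wing is gripped: the width reads 10.6 mm, and in the right half the pads sit either side of the wing. I'll turn the nut clockwise about 1.2 rad.

Emit:
send_rows(
  translation=[
    [0, -1.2, 0],
    [0, 0, 0],
    [0, 0, 0],
    [0, 0, 0],
    [0, 0, 0],
  ],
  dr=[
    [0, 0, 0],
    [0, 0, 5],
    [0, 0, 9],
    [0, 0, 9],
    [0, 0, 9],
  ],
  grip=[0, 0, 0, 0, 0],
)

```text
clock: 6.4
position: [616.6, 41.3, 59.0]
ee_rot: [0.882, -0.471, 0.0, 0.0]
contact_force: [-0.4, 2.9, 1.0]
gripper_width: 10.4
```

```bash
python3 - <<'E'
from h import *
s=st();print(s["wrist_torque"])
E
```

```text
t 6.4 pos [616.6  41.3  59. ] yaw -146.2 F [-0.35  2.91  0.97] w 10.4 q [ 0.33  0.5  -0.19  0.   -0.88  0.26]
[0.54576559 0.26343348 0.32341823]
```

Emit:
send_rows(
  translation=[
    [0, 0, 0],
    [0, 0, 0],
    [0, 0, 0],
    [0, 0, 0],
    [0, 0, 0],
  ],
  dr=[
    [0, 0, 9],
    [0, 0, 9],
    [0, 0, 9],
    [0, 0, 9],
    [0, 0, 1],
  ],
  grip=[0, 0, 0, 0, 0],
)

```text
clock: 7.02
position: [615.9, 41.2, 59.0]
ee_rot: [-0.689, 0.725, 0.0, -0.001]
contact_force: [-2.6, 2.6, 3.6]
gripper_width: 10.4
```

```bash
python3 - <<'E'
from h import *
import cv2
s=st();print(s["wrist_torque"])
im=arm.get_image("wrist")[:,:,::-1].copy();cv2.imwrite("pics/w4.png",im)
E
```

```text
t 7.03 pos [615.9  41.2  59. ] yaw 177.1 F [-2.63  2.58  3.61] w 10.4 q [ 0.33  0.5  -0.19  0.   -0.88 -0.38]
[0.73297749 1.00040874 0.38613074]
```

View pics/w4.png

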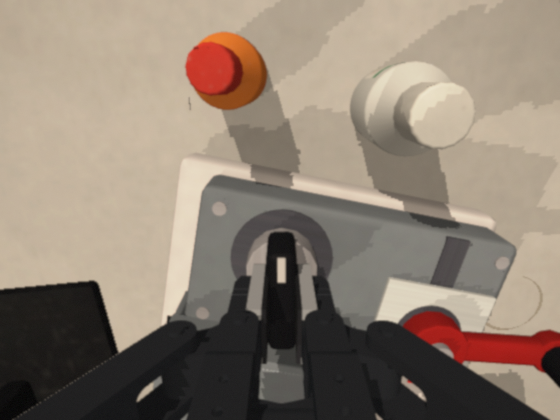

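```bash
python3 - <<'E'
from h import *
s=st()
p=s["position"];P=[480,97]
w=[(p,177)]*2+[((p[0],p[1],90),177),((p[0],p[1],120),177),((570,60,120),177),((525,78,120),177),((*P,120),177)]+[((*P,120),177)]*3
rows(p,177,w,[36]*10)
E
```

```text
t 7.08 pos [615.9  41.2  59. ] yaw 177.1 F [-2.64  2.68  4.27] w 10.5 q [ 0.33  0.5  -0.19  0.   -0.88 -0.38]
{"translation": [[0.0, 0.0, -0.0], [0.0, 0.0, -0.0], [0.0, 0.0, -31.0], [0.0, 0.0, -30.0], [-16.4, 46.9, 0.0]], "dr": [[0, 0, 0.0], [0, 0, 0.0], [0, 0, 0.0], [0, 0, 0.0], [0, 0, 0.0]], "grip": [36, 36, 36, 36, 36]}
{"translation": [[-15.6, 45.9, 0.0], [-16.6, 45.9, 0.0], [-0.0, -0.0, 0.0], [-0.0, -0.0, 0.0], [-0.0, -0.0, 0.0]], "dr": [[0, 0, 0.0], [0, 0, 0.0], [0, 0, 0.0], [0, 0, 0.0], [0, 0, 0.0]], "grip": [36, 36, 36, 36, 36]}
```

Emit:
send_rows(
  translation=[
    [0, 0, 0],
    [0, 0, 0],
    [0, 0, -31],
    [0, 0, -30],
    [-16.4, 46.9, 0],
  ],
  dr=[
    [0, 0, 0],
    [0, 0, 0],
    [0, 0, 0],
    [0, 0, 0],
    [0, 0, 0],
  ],
  grip=[36, 36, 36, 36, 36],
)

```text
clock: 7.7
position: [574.5, 60.2, 121.9]
ee_rot: [-0.688, 0.726, -0.002, 0.003]
contact_force: [-0.1, 1.6, -1.1]
gripper_width: 36.1
```

Emit:
send_rows(
  translation=[
    [-15.6, 45.9, 0],
    [-16.6, 45.9, 0],
    [0, 0, 0],
    [0, 0, 0],
    [0, 0, 0],
  ],
  dr=[
    [0, 0, 0],
    [0, 0, 0],
    [0, 0, 0],
    [0, 0, 0],
    [0, 0, 0],
  ],
  grip=[36, 36, 36, 36, 36],
)

```text
clock: 8.32
position: [481.8, 97.0, 119.6]
ee_rot: [-0.688, 0.726, -0.0, 0.0]
contact_force: [0.7, 0.3, 0.5]
gripper_width: 36.3
```

```bash
python3 - <<'E'
from h import *
import cv2
s=st(); c=arm.camera_info("wrist")
im=arm.get_image("wrist")[:,:,::-1].copy();cv2.imwrite("pics/w5.png",im)
for t in ["lever_grip","lever_pivot","nut_grip"]:
    print(t,[(np.round(d["xyz"],1),round(d["confidence"],2)) for d in arm.place_of(t,"wrist")])
    print(t,[(np.round(d["xyz"],1),round(d["confidence"],2)) for d in arm.place_of(t,"top")])
E
```

```text
t 8.32 pos [481.8  97.  119.6] yaw 176.9 F [0.66 0.32 0.49] w 36.3 q [ 0.53  0.24 -0.43  0.   -0.9  -0.58]
lever_grip [(array([481.3,  99.3, 102.7]), 0.97)]
lever_grip []
lever_pivot [(array([541.6,  89.1,  97.4]), 0.84)]
lever_pivot [(array([538.7,  76.9,  97.8]), 0.91)]
nut_grip [(array([612.1,  37.9,  96.6]), 0.62)]
nut_grip [(array([618. ,  41.4,  91.3]), 0.4)]
```

View pics/w5.png

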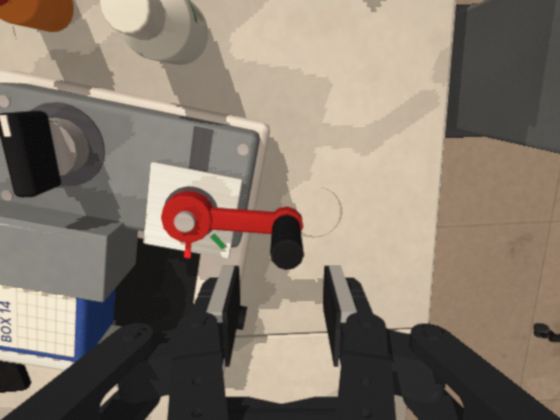

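```bash
python3 - <<'E'
from h import *
s=st(); c=arm.camera_info("wrist")
print(atz(c,288,253,119),atz(c,287,218,77), "boss",atz(c,187,214,80),atz(c,183,222,90))
E
```

```text
t 8.68 pos [480.9  97.  119.4] yaw 176.9 F [-0.2   0.93 -0.48] w 35.9 q [ 0.53  0.24 -0.43  0.   -0.9  -0.58]
[477.9525862   96.87973182 119.        ] [477.65115622  92.47662519  77.        ] boss [538.32777078  85.62501698  80.        ] [538.42849247  87.18541877  90.        ]
```

Emit:
send_rows(
  translation=[
    [0.5, 2.3, 30],
    [0, 0, 27],
    [0, 0, 0],
    [0, 0, 0],
    [0, 0, 0],
  ],
  dr=[
    [0, 0, 0],
    [0, 0, 0],
    [0, 0, 0],
    [0, 0, 0],
    [0, 0, 0],
  ],
  grip=[36, 36, 36, 0, 0],
)

```text
clock: 9.3
position: [479.2, 97.2, 63.7]
ee_rot: [-0.688, 0.725, -0.0, 0.001]
contact_force: [0.3, -0.8, -0.8]
gripper_width: 16.0
```

Emit:
send_rows(
  translation=[
    [0, 0, 0],
    [0, 0, 0],
    [0, 0, 0],
    [0, 0, 0],
    [0, 0, 0],
  ],
  dr=[
    [0, 0, 0],
    [0, 0, 0],
    [0, 0, 0],
    [0, 0, 0],
    [0, 0, 0],
  ],
  grip=[0, 0, 0, 0, 0],
)

```text
clock: 9.93
position: [479.1, 97.1, 63.4]
ee_rot: [-0.688, 0.725, -0.0, 0.001]
contact_force: [-1.4, 0.0, 5.4]
gripper_width: 16.1
```

```bash
python3 - <<'E'
from h import *
import cv2
s=st();print(s["wrist_torque"]); im=arm.get_image("wrist")[:,:,::-1].copy();cv2.imwrite("pics/w6.png",im);st()
E
```

```text
t 9.93 pos [479.1  97.1  63.4] yaw 177.0 F [-1.45  0.01  5.35] w 16.1 q [ 0.53  0.31 -0.51  0.   -0.75 -0.59]
[0.08506369 0.23739642 0.0130333 ]
t 9.97 pos [479.1  97.1  63.4] yaw 177.0 F [-1.59  0.94  6.63] w 16.2 q [ 0.53  0.31 -0.51  0.   -0.75 -0.59]
```

View pics/w6.png

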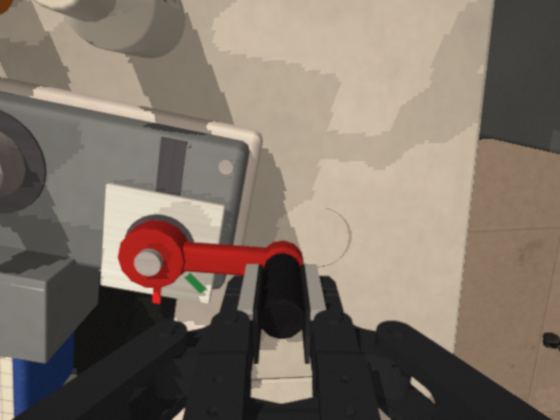

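```bash
cat >> h.py <<'E'
PIV=np.array([540.8,88.7]); PH0=172.6
def arcp(a,z,off=(0,0),piv=PIV): 
    f=np.radians(PH0)-a; return (piv[0]+62*np.cos(f)+off[0],piv[1]+62*np.sin(f)+off[1],z)
def swing(a0,al,yw,z=62,piv=PIV):
    rows(arcp(a0,z,piv=piv),yw,[(arcp(a,z,piv=piv),yw) for a in al],[0]*len(al))
def meas(n=4,piv=PIV):
    F=[];p=[]
    for i in range(n):
        s=arm.read_state();F.append(s["contact_force"]);p.append(s["position"])
        arm.camera_info("top"); 
        if i<n-1: arm.get_image("top")
    F=np.mean(F,0);p=np.mean(p,0);d=p[:2]-piv;r=np.hypot(*d);a=np.radians(PH0)-np.arctan2(d[1],d[0])
    ur=d/r;ut=np.array([ur[1],-ur[0]])
    print("t",round(s["clock"],2),"a",round(a,3),"r",round(r,1),"z",round(p[2],1),"Ftan(resist=-)",round(F[:2]@ut,2),"Frad",round(F[:2]@ur,2),"Fz",round(F[2],1),"w",round(s["gripper_width"],1),"pos",np.round(p,1))
E
python3 - <<'E'
from h import *
meas(3)
swing(0,[.1,.2,.3,.4,.4, .48,.55,.55,.55,.55],177)
E
```

```text
t 10.07 a 0.007 r 62.3 z 63.4 Ftan(resist=-) 0.08 Frad 1.3 Fz 6.1 w 16.2 pos [479.1  97.1  63.4]
{"translation": [[-6.1, -0.8, -0.0], [-6.1, -1.4, -0.0], [-5.9, -2.0, -0.0], [-5.6, -2.5, -0.0], [0.0, -0.0, -0.0]], "dr": [[0, 0, 0.0], [0, 0, 0.0], [0, 0, 0.0], [0, 0, 0.0], [0, 0, 0.0]], "grip": [0, 0, 0, 0, 0]}
{"translation": [[-4.3, -2.5, -0.0], [-3.6, -2.4, -0.0], [-0.0, -0.0, -0.0], [-0.0, -0.0, -0.0], [-0.0, -0.0, -0.0]], "dr": [[0, 0, 0.0], [0, 0, 0.0], [0, 0, 0.0], [0, 0, 0.0], [0, 0, 0.0]], "grip": [0, 0, 0, 0, 0]}
```

Emit:
send_rows(
  translation=[
    [-6.1, -0.8, 0],
    [-6.1, -1.4, 0],
    [-5.9, -2.0, 0],
    [-5.6, -2.5, 0],
    [0, 0, 0],
  ],
  dr=[
    [0, 0, 0],
    [0, 0, 0],
    [0, 0, 0],
    [0, 0, 0],
    [0, 0, 0],
  ],
  grip=[0, 0, 0, 0, 0],
)

```text
clock: 10.7
position: [487.3, 120.8, 63.4]
ee_rot: [-0.688, 0.725, -0.0, 0.001]
contact_force: [0.2, 2.0, 5.4]
gripper_width: 16.2
```

```bash
python3 - <<'E'
from h import *
meas(3)
E
```

```text
t 10.8 a 0.411 r 62.4 z 63.4 Ftan(resist=-) 0.82 Frad 0.74 Fz 5.2 w 16.4 pos [487.3 120.8  63.4]
```

Emit:
send_rows(
  translation=[
    [-4.3, -2.5, 0],
    [-3.6, -2.4, 0],
    [0, 0, 0],
    [0, 0, 0],
    [0, 0, 0],
  ],
  dr=[
    [0, 0, 0],
    [0, 0, 0],
    [0, 0, 0],
    [0, 0, 0],
    [0, 0, 0],
  ],
  grip=[0, 0, 0, 0, 0],
)

```text
clock: 11.42
position: [492.4, 128.2, 63.3]
ee_rot: [-0.688, 0.725, -0.0, 0.001]
contact_force: [0.4, -0.1, 4.7]
gripper_width: 15.8
```

```bash
python3 - <<'E'
from h import *
meas(3)
swing(.55,[.6,.65,.65,.65,.65, .7,.75,.75,.75,.75,.8,.85,.85,.85,.85,.9,.95,.95,.95,.95],177)
E
```

```text
t 11.53 a 0.555 r 62.4 z 63.3 Ftan(resist=-) 0.94 Frad 0.3 Fz 4.8 w 16.1 pos [492.4 128.2  63.3]
{"translation": [[-2.5, -1.9, -0.0], [-2.3, -2.0, -0.0], [-0.0, 0.0, -0.0], [-0.0, 0.0, -0.0], [-0.0, 0.0, -0.0]], "dr": [[0, 0, 0.0], [0, 0, 0.0], [0, 0, 0.0], [0, 0, 0.0], [0, 0, 0.0]], "grip": [0, 0, 0, 0, 0]}
{"translation": [[-2.3, -2.1, -0.0], [-2.2, -2.2, -0.0], [0.0, -0.0, -0.0], [0.0, -0.0, -0.0], [0.0, -0.0, -0.0]], "dr": [[0, 0, 0.0], [0, 0, 0.0], [0, 0, 0.0], [0, 0, 0.0], [0, 0, 0.0]], "grip": [0, 0, 0, 0, 0]}
{"translation": [[-2.0, -2.4, -0.0], [-1.9, -2.4, -0.0], [-0.0, 0.0, -0.0], [-0.0, 0.0, -0.0], [-0.0, 0.0, -0.0]], "dr": [[0, 0, 0.0], [0, 0, 0.0], [0, 0, 0.0], [0, 0, 0.0], [0, 0, 0.0]], "grip": [0, 0, 0, 0, 0]}
{"translation": [[-1.8, -2.5, -0.0], [-1.7, -2.6, -0.0], [0.0, -0.0, -0.0], [0.0, -0.0, -0.0], [0.0, -0.0, -0.0]], "dr": [[0, 0, 0.0], [0, 0, 0.0], [0, 0, 0.0], [0, 0, 0.0], [0, 0, 0.0]], "grip": [0, 0, 0, 0, 0]}
```

Emit:
send_rows(
  translation=[
    [-2.5, -1.9, 0],
    [-2.3, -2.0, 0],
    [-2.3, -2.1, 0],
    [-2.2, -2.2, 0],
    [0, 0, 0],
  ],
  dr=[
    [0, 0, 0],
    [0, 0, 0],
    [0, 0, 0],
    [0, 0, 0],
    [0, 0, 0],
  ],
  grip=[0, 0, 0, 0, 0],
)

```text
clock: 12.15
position: [501.0, 136.8, 63.2]
ee_rot: [-0.688, 0.725, -0.0, 0.001]
contact_force: [-0.1, 0.8, 5.4]
gripper_width: 16.3
```

```bash
python3 - <<'E'
from h import *
meas(3)
E
```

```text
t 12.25 a 0.751 r 62.5 z 63.2 Ftan(resist=-) 0.07 Frad 0.27 Fz 5.0 w 16.4 pos [501.  136.8  63.2]
```

Emit:
send_rows(
  translation=[
    [-2.0, -2.4, 0],
    [-1.9, -2.4, 0],
    [-1.8, -2.5, 0],
    [0, 0, 0],
    [0, 0, 0],
  ],
  dr=[
    [0, 0, 0],
    [0, 0, 0],
    [0, 0, 0],
    [0, 0, 0],
    [0, 0, 0],
  ],
  grip=[0, 0, 0, 0, 0],
)

```text
clock: 12.88
position: [507.9, 141.8, 63.1]
ee_rot: [-0.688, 0.725, -0.0, -0.0]
contact_force: [-2.9, 0.1, 6.5]
gripper_width: 16.4
```

```bash
python3 - <<'E'
from h import *
meas(3)
im=arm.get_image("wrist")
import cv2;cv2.imwrite("pics/w7.png",im[:,:,::-1])
swing(.9,[.95,1.0,1.05,1.05,1.05,1.1,1.15,1.2,1.2,1.2,1.25,1.3,1.35,1.35,1.35,1.4,1.45,1.5,1.5,1.5],177)
E
```

```text
t 12.97 a 0.887 r 62.4 z 63.2 Ftan(resist=-) -1.29 Frad 0.89 Fz 6.4 w 16.0 pos [507.9 141.8  63.2]
{"translation": [[-1.7, -2.6, -0.0], [-1.5, -2.7, -0.0], [-1.4, -2.8, -0.0], [-0.0, 0.0, -0.0], [-0.0, 0.0, -0.0]], "dr": [[0, 0, 0.0], [0, 0, 0.0], [0, 0, 0.0], [0, 0, 0.0], [0, 0, 0.0]], "grip": [0, 0, 0, 0, 0]}
{"translation": [[-1.3, -2.8, -0.0], [-1.1, -2.9, -0.0], [-1.0, -2.9, -0.0], [0.0, -0.0, -0.0], [0.0, -0.0, -0.0]], "dr": [[0, 0, 0.0], [0, 0, 0.0], [0, 0, 0.0], [0, 0, 0.0], [0, 0, 0.0]], "grip": [0, 0, 0, 0, 0]}
{"translation": [[-0.8, -3.0, -0.0], [-0.7, -3.0, -0.0], [-0.5, -3.1, -0.0], [0.0, -0.0, -0.0], [0.0, -0.0, -0.0]], "dr": [[0, 0, 0.0], [0, 0, 0.0], [0, 0, 0.0], [0, 0, 0.0], [0, 0, 0.0]], "grip": [0, 0, 0, 0, 0]}
{"translation": [[-0.3, -3.1, -0.0], [-0.3, -3.1, -0.0], [-0.0, -3.1, -0.0], [-0.0, 0.0, -0.0], [-0.0, 0.0, -0.0]], "dr": [[0, 0, 0.0], [0, 0, 0.0], [0, 0, 0.0], [0, 0, 0.0], [0, 0, 0.0]], "grip": [0, 0, 0, 0, 0]}
```

View pics/w7.png

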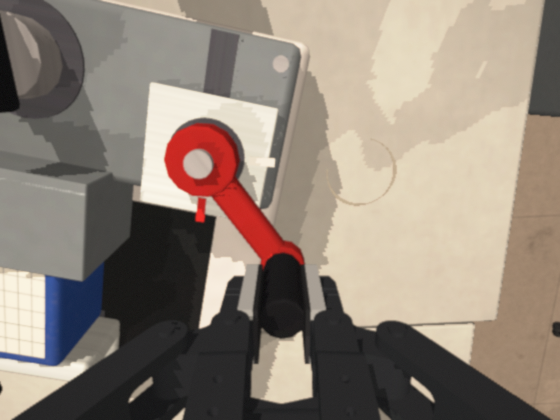

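The lever swings with the gripper: the red arm now covers the green tick, and the white tick shows at (265,162). Resistance is just starting near 0.88, so I'll take smaller steps to pin down the bite.

Emit:
send_rows(
  translation=[
    [-1.7, -2.6, 0],
    [0, 0, 0],
    [0, 0, 0],
    [0, 0, 0],
    [0, 0, 0],
  ],
  dr=[
    [0, 0, 0],
    [0, 0, 0],
    [0, 0, 0],
    [0, 0, 0],
    [0, 0, 0],
  ],
  grip=[0, 0, 0, 0, 0],
)

```text
clock: 13.65
position: [510.1, 143.1, 63.1]
ee_rot: [-0.688, 0.725, 0.0, -0.001]
contact_force: [-2.3, -0.8, 6.5]
gripper_width: 16.0
```

```bash
python3 - <<'E'
from h import *
meas(4)
E
```

```text
t 13.8 a 0.928 r 62.5 z 63.1 Ftan(resist=-) -1.77 Frad 0.53 Fz 6.7 w 16.3 pos [510.1 143.1  63.1]
```

Emit:
send_rows(
  translation=[
    [-1.5, -2.7, 0],
    [0, 0, 0],
    [0, 0, 0],
    [0, 0, 0],
    [0, 0, 0],
  ],
  dr=[
    [0, 0, 0],
    [0, 0, 0],
    [0, 0, 0],
    [0, 0, 0],
    [0, 0, 0],
  ],
  grip=[0, 0, 0, 0, 0],
)

```text
clock: 14.42
position: [512.5, 144.4, 63.1]
ee_rot: [-0.688, 0.725, 0.0, -0.001]
contact_force: [-2.4, -0.1, 6.9]
gripper_width: 16.1
```

```bash
python3 - <<'E'
from h import *
meas(4)
E
```

```text
t 14.57 a 0.972 r 62.4 z 63.1 Ftan(resist=-) -2.92 Frad 1.16 Fz 7.5 w 16.2 pos [512.5 144.4  63.1]
```

Emit:
send_rows(
  translation=[
    [-1.4, -2.8, 0],
    [-1.3, -2.8, 0],
    [0, 0, 0],
    [0, 0, 0],
    [0, 0, 0],
  ],
  dr=[
    [0, 0, 0],
    [0, 0, 0],
    [0, 0, 0],
    [0, 0, 0],
    [0, 0, 0],
  ],
  grip=[0, 0, 0, 0, 0],
)

```text
clock: 15.2
position: [517.7, 146.6, 63.0]
ee_rot: [-0.688, 0.726, 0.0, -0.001]
contact_force: [-4.5, 0.5, 8.5]
gripper_width: 16.0
```

```bash
python3 - <<'E'
from h import *
meas(4)
E
```

```text
t 15.35 a 1.062 r 62.4 z 63.0 Ftan(resist=-) -4.12 Frad 2.19 Fz 7.9 w 16.4 pos [517.7 146.6  63. ]
```

Emit:
send_rows(
  translation=[
    [-1.1, -2.9, 0],
    [-1.0, -2.9, 0],
    [0, 0, 0],
    [0, 0, 0],
    [0, 0, 0],
  ],
  dr=[
    [0, 0, 0],
    [0, 0, 0],
    [0, 0, 0],
    [0, 0, 0],
    [0, 0, 0],
  ],
  grip=[0, 0, 0, 0, 0],
)

```text
clock: 15.98
position: [523.4, 148.5, 62.9]
ee_rot: [-0.688, 0.726, 0.001, -0.002]
contact_force: [-4.3, 0.8, 7.9]
gripper_width: 15.9
```

```bash
python3 - <<'E'
from h import *
meas(4)
E
```

```text
t 16.12 a 1.158 r 62.3 z 62.9 Ftan(resist=-) -4.39 Frad 2.16 Fz 7.7 w 16.2 pos [523.4 148.5  62.9]
```

```bash
cat > fit.py <<'E'
import numpy as np
from scipy.optimize import least_squares
def fit(a,F,cmd,k=7.5):
    a=np.array(a);F=np.array(F);lag=(np.array(cmd)-a)
    def T(a,b): return k*28*28*np.maximum(np.cos(1.5-a)-np.cos(1.5-b),0)*np.sin(1.5-a)/62*(a>b)
    for nm,y in(("F",-F),("lag",lag*62)):
        r=least_squares(lambda p:p[0]+p[2]*T(a,p[1])-y,[0,.85,1 if nm=="F" else .4]);
        print(nm,"base,b,scale",np.round(r.x,3),"res",np.round(r.fun,2))
        b=r.x[1]; print("  dn",round(28*(np.cos(1.5-b)-np.cos(.7))/5,3))
    r=least_squares(lambda p:p[0]+T(a,p[1])+F,[0,.85]);print("F k fixed",np.round(r.x,3),np.round(r.fun,2),"dn",round(28*(np.cos(1.5-r.x[1])-np.cos(.7))/5,3))
E
python3 -c "
from fit import *
fit([.411,.555,.751,.887,.928,.972,1.062,1.158],[.82,.94,.07,-1.29,-1.77,-2.92,-4.12,-4.39],[.4,.55,.75,.9,.95,1.0,1.1,1.2])"
```

```text
F base,b,scale [-0.601  0.837  0.996] res [ 0.22  0.34 -0.53 -0.28  0.32  0.07 -0.02 -0.12]
  dn 0.131
lag base,b,scale [-0.346  0.827  0.556] res [ 0.34 -0.04 -0.28 -0.05 -0.02  0.1   0.07 -0.11]
  dn 0.095
F k fixed [-0.603  0.838] [ 0.22  0.34 -0.53 -0.29  0.31  0.08 -0.01 -0.11] dn 0.132
```

```bash
python3 - <<'E'
from h import *
swing(1.2,[1.08,.96,.84,.72,.6,.48,.36,.24,.12,0.0],177)
E
```

```text
{"translation": [[2.6, 7.0, -0.0], [3.4, 6.6, -0.0], [4.1, 6.2, -0.0], [4.9, 5.6, -0.0], [5.5, 5.0, -0.0]], "dr": [[0, 0, 0.0], [0, 0, 0.0], [0, 0, 0.0], [0, 0, 0.0], [0, 0, 0.0]], "grip": [0, 0, 0, 0, 0]}
{"translation": [[6.1, 4.3, -0.0], [6.5, 3.5, -0.0], [6.9, 2.7, -0.0], [7.2, 1.9, -0.0], [7.4, 1.1, -0.0]], "dr": [[0, 0, 0.0], [0, 0, 0.0], [0, 0, 0.0], [0, 0, 0.0], [0, 0, 0.0]], "grip": [0, 0, 0, 0, 0]}
```

Emit:
send_rows(
  translation=[
    [2.6, 7.0, 0],
    [3.4, 6.6, 0],
    [4.1, 6.2, 0],
    [4.9, 5.6, 0],
    [5.5, 5.0, 0],
  ],
  dr=[
    [0, 0, 0],
    [0, 0, 0],
    [0, 0, 0],
    [0, 0, 0],
    [0, 0, 0],
  ],
  grip=[0, 0, 0, 0, 0],
)

```text
clock: 16.75
position: [494.4, 130.5, 63.3]
ee_rot: [-0.688, 0.725, -0.0, 0.001]
contact_force: [1.7, 0.4, 5.5]
gripper_width: 16.0
```

Emit:
send_rows(
  translation=[
    [6.1, 4.3, 0],
    [6.5, 3.5, 0],
    [6.9, 2.7, 0],
    [7.2, 1.9, 0],
    [7.4, 1.1, 0],
  ],
  dr=[
    [0, 0, 0],
    [0, 0, 0],
    [0, 0, 0],
    [0, 0, 0],
    [0, 0, 0],
  ],
  grip=[0, 0, 0, 0, 0],
)

```text
clock: 17.38
position: [479.0, 97.1, 63.3]
ee_rot: [-0.688, 0.725, -0.0, 0.001]
contact_force: [0.7, 1.7, 6.7]
gripper_width: 16.1
```

```bash
python3 - <<'E'
from h import *
meas(3)
s=st();p=s["position"];N=(615.9,41.2)
w=[(p,177)]*2+[((p[0],p[1],92),177),((p[0],p[1],120),177),((525,78,120),177),((570,60,120),177),((*N,120),177),((*N,90),177),((*N,58),177),((*N,58),177)]
rows(p,177,w,[36]*10)
E
```

```text
t 17.48 a 0.004 r 62.3 z 63.3 Ftan(resist=-) 1.53 Frad 0.43 Fz 6.4 w 15.9 pos [479.   97.   63.3]
t 17.48 pos [479.   97.   63.3] yaw 177.0 F [-0.93  1.31  5.85] w 15.9 q [ 0.53  0.31 -0.51 -0.   -0.75 -0.59]
{"translation": [[0.0, 0.0, -0.0], [0.0, 0.0, -0.0], [0.0, 0.0, -28.7], [0.0, 0.0, -28.0], [16.6, -46.9, 0.0]], "dr": [[0, 0, 0.0], [0, 0, 0.0], [0, 0, 0.0], [0, 0, 0.0], [0, 0, 0.0]], "grip": [36, 36, 36, 36, 36]}
{"translation": [[15.6, -45.9, 0.0], [16.4, -46.8, 0.0], [-0.0, -0.0, 30.0], [-0.0, -0.0, 32.0], [-0.0, -0.0, 0.0]], "dr": [[0, 0, 0.0], [0, 0, 0.0], [0, 0, 0.0], [0, 0, 0.0], [0, 0, 0.0]], "grip": [36, 36, 36, 36, 36]}
```

Emit:
send_rows(
  translation=[
    [0, 0, 0],
    [0, 0, 0],
    [0, 0, -28.7],
    [0, 0, -28],
    [16.6, -46.9, 0],
  ],
  dr=[
    [0, 0, 0],
    [0, 0, 0],
    [0, 0, 0],
    [0, 0, 0],
    [0, 0, 0],
  ],
  grip=[36, 36, 36, 36, 36],
)

```text
clock: 18.1
position: [524.0, 78.7, 121.6]
ee_rot: [-0.69, 0.724, -0.0, 0.002]
contact_force: [0.8, 1.3, 0.4]
gripper_width: 36.1
```

Emit:
send_rows(
  translation=[
    [15.6, -45.9, 0],
    [16.4, -46.8, 0],
    [0, 0, 0],
    [0, 0, 30],
    [0, 0, 31],
  ],
  dr=[
    [0, 0, 0],
    [0, 0, 0],
    [0, 0, 0],
    [0, 0, 0],
    [0, 0, 0],
  ],
  grip=[36, 36, 36, 36, 36],
)

```text
clock: 18.73
position: [613.8, 41.0, 57.2]
ee_rot: [-0.688, 0.726, 0.001, -0.0]
contact_force: [-0.3, 0.6, -0.4]
gripper_width: 35.9
```

Emit:
send_rows(
  translation=[
    [0, 0, 0],
    [0, 0, 0],
    [0, 0, 0],
    [0, 0, 0],
    [0, 0, 0],
  ],
  dr=[
    [0, 0, 0],
    [0, 0, 0],
    [0, 0, 0],
    [0, 0, 0],
    [0, 0, 0],
  ],
  grip=[0, 0, 0, 0, 0],
)

```text
clock: 19.35
position: [615.9, 41.1, 57.8]
ee_rot: [-0.689, 0.725, -0.001, 0.001]
contact_force: [5.9, -1.6, -13.1]
gripper_width: 10.5
```

```bash
python3 - <<'E'
from h import *
import cv2
s=st();print(s["wrist_torque"]); im=arm.get_image("wrist")[:,:,::-1].copy();cv2.imwrite("pics/w8.png",im)
E
```

```text
t 19.35 pos [615.9  41.1  57.8] yaw 177.0 F [  5.88  -1.64 -13.14] w 10.5 q [ 0.33  0.5  -0.19  0.   -0.87 -0.38]
[-0.5374488  -1.60766557  0.24114602]
```

View pics/w8.png

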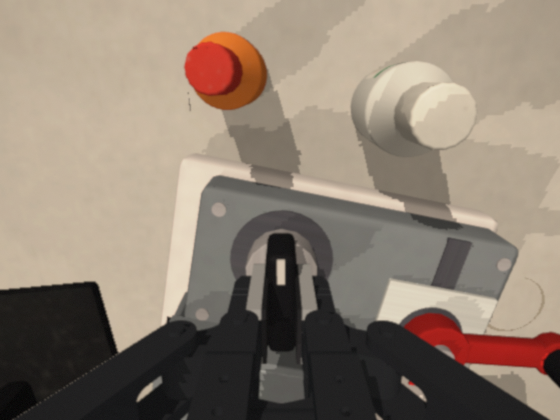

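The wing is gripped again and the lever is open, with its red arm at (500,350). I'll turn the nut another 8° clockwise (0.14 rad).

Emit:
send_rows(
  translation=[
    [0, 0, 0],
    [0, 0, 0],
    [0, 0, 0],
    [0, 0, 0],
    [0, 0, 0],
  ],
  dr=[
    [0, 0, 4],
    [0, 0, 4],
    [0, 0, 0],
    [0, 0, 0],
    [0, 0, 0],
  ],
  grip=[0, 0, 0, 0, 0],
)

```text
clock: 20.02
position: [615.7, 41.1, 57.8]
ee_rot: [-0.636, 0.772, -0.0, 0.001]
contact_force: [5.0, -1.6, -11.2]
gripper_width: 10.5
```

```bash
python3 - <<'E'
from h import *
s=st();print(s["wrist_torque"])
p=s["position"];y=169;L=(479.3,97.2)
w=[(p,y)]*2+[((p[0],p[1],90),y),((p[0],p[1],120),y),((570,60,120),y),((525,78,120),y),((*L,120),177),((*L,120),177),((*L,92),177),((*L,62),177)]
rows(p,y,w,[36]*10)
E
```

```text
t 20.02 pos [615.7  41.1  57.8] yaw 169.0 F [  5.03  -1.55 -11.17] w 10.5 q [ 0.33  0.5  -0.19  0.   -0.87 -0.52]
[-0.47598354 -1.45833018  0.11753518]
{"translation": [[0.0, 0.0, -0.0], [0.0, 0.0, -0.0], [0.0, 0.0, -32.2], [0.0, 0.0, -30.0], [-9.8, 48.5, -0.0]], "dr": [[0, 0, 0.0], [0, 0, 0.0], [0, 0, 0.0], [0, 0, 0.0], [0, 0, 0.0]], "grip": [36, 36, 36, 36, 36]}
{"translation": [[-9.1, 47.6, -0.0], [-10.1, 48.5, -0.0], [-0.0, -0.0, -0.0], [-0.0, -0.0, 28.0], [-0.0, -0.0, 30.0]], "dr": [[0, 0, 0.0], [0, 0, -8.0], [0, 0, 0.0], [0, 0, 0.0], [0, 0, 0.0]], "grip": [36, 36, 36, 36, 36]}
```

Emit:
send_rows(
  translation=[
    [0, 0, 0],
    [0, 0, 0],
    [0, 0, -32.2],
    [0, 0, -30],
    [-9.8, 48.5, 0],
  ],
  dr=[
    [0, 0, 0],
    [0, 0, 0],
    [0, 0, 0],
    [0, 0, 0],
    [0, 0, 0],
  ],
  grip=[36, 36, 36, 36, 36],
)

```text
clock: 20.65
position: [573.2, 60.4, 124.3]
ee_rot: [-0.635, 0.772, -0.002, 0.004]
contact_force: [-0.8, 1.9, -0.6]
gripper_width: 36.0
```

Emit:
send_rows(
  translation=[
    [-9.1, 47.6, 0],
    [-10.1, 48.5, 0],
    [0, 0, 0],
    [0, 0, 28],
    [0, 0, 0],
  ],
  dr=[
    [0, 0, 0],
    [0, 0, -8],
    [0, 0, 0],
    [0, 0, 0],
    [0, 0, 0],
  ],
  grip=[36, 36, 36, 36, 36],
)

```text
clock: 21.28
position: [478.2, 96.6, 91.9]
ee_rot: [-0.688, 0.726, 0.0, -0.001]
contact_force: [0.1, -1.0, 0.4]
gripper_width: 36.0
```

```bash
python3 - <<'E'
from h import *
import cv2
s=st(); c=arm.camera_info("wrist")
im=arm.get_image("wrist")[:,:,::-1].copy();cv2.imwrite("pics/w9.png",im)
E
```

```text
t 21.27 pos [478.2  96.6  91.9] yaw 176.9 F [ 0.1  -1.    0.37] w 36.0 q [ 0.53  0.27 -0.47 -0.   -0.83 -0.59]
```

View pics/w9.png

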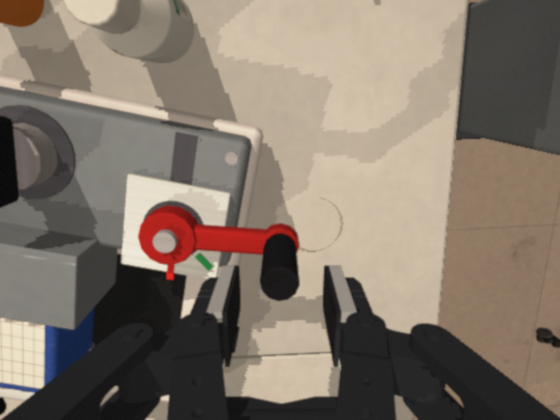

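Emit:
send_rows(
  translation=[
    [-0.5, -0.8, 29],
    [0, 0, 0],
    [0, 0, 0],
    [0, 0, 0],
    [0, 0, 0],
  ],
  dr=[
    [0, 0, 0],
    [0, 0, 0],
    [0, 0, 0],
    [0, 0, 0],
    [0, 0, 0],
  ],
  grip=[36, 36, 0, 0, 0],
)

```text
clock: 21.95
position: [479.4, 97.5, 64.8]
ee_rot: [-0.688, 0.725, 0.0, 0.0]
contact_force: [-5.1, 1.7, 5.6]
gripper_width: 15.9
```

```bash
python3 - <<'E'
from h import *
P=np.array([541.0,89.3])
meas(3,P)
swing(0,[.12,.24,.36,.48,.6,.65,.70,.70,.70,.70,.75,.8,.8,.8,.8,.85,.9,.9,.9,.9],177,piv=P)
E
```

```text
t 22.05 a 0.003 r 62.2 z 64.8 Ftan(resist=-) 0.39 Frad 4.78 Fz 6.8 w 16.0 pos [479.4  97.5  64.8]
{"translation": [[-7.4, -1.0, -0.0], [-7.2, -1.9, -0.0], [-6.9, -2.7, -0.0], [-6.5, -3.6, -0.0], [-6.1, -4.3, -0.0]], "dr": [[0, 0, 0.0], [0, 0, 0.0], [0, 0, 0.0], [0, 0, 0.0], [0, 0, 0.0]], "grip": [0, 0, 0, 0, 0]}
{"translation": [[-2.3, -2.0, -0.0], [-2.3, -2.1, -0.0], [-0.0, -0.0, -0.0], [-0.0, -0.0, -0.0], [-0.0, -0.0, -0.0]], "dr": [[0, 0, 0.0], [0, 0, 0.0], [0, 0, 0.0], [0, 0, 0.0], [0, 0, 0.0]], "grip": [0, 0, 0, 0, 0]}
{"translation": [[-2.2, -2.2, -0.0], [-2.0, -2.4, -0.0], [-0.0, 0.0, -0.0], [-0.0, 0.0, -0.0], [-0.0, 0.0, -0.0]], "dr": [[0, 0, 0.0], [0, 0, 0.0], [0, 0, 0.0], [0, 0, 0.0], [0, 0, 0.0]], "grip": [0, 0, 0, 0, 0]}
{"translation": [[-1.9, -2.4, -0.0], [-1.8, -2.5, -0.0], [-0.0, -0.0, -0.0], [-0.0, -0.0, -0.0], [-0.0, -0.0, -0.0]], "dr": [[0, 0, 0.0], [0, 0, 0.0], [0, 0, 0.0], [0, 0, 0.0], [0, 0, 0.0]], "grip": [0, 0, 0, 0, 0]}
```

Emit:
send_rows(
  translation=[
    [-7.4, 0.3, 0],
    [-7.2, -1.9, 0],
    [-6.9, -2.7, 0],
    [-6.5, -3.6, 0],
    [-6.1, -4.3, 0],
  ],
  dr=[
    [0, 0, 0],
    [0, 0, 0],
    [0, 0, 0],
    [0, 0, 0],
    [0, 0, 0],
  ],
  grip=[0, 0, 0, 0, 0],
)

```text
clock: 22.68
position: [495.1, 131.7, 64.5]
ee_rot: [-0.689, 0.725, -0.001, 0.001]
contact_force: [-0.2, -2.9, 4.8]
gripper_width: 16.1
```

Emit:
send_rows(
  translation=[
    [-2.3, -2.0, 0],
    [-2.3, -2.1, 0],
    [0, 0, 0],
    [0, 0, 0],
    [0, 0, 0],
  ],
  dr=[
    [0, 0, 0],
    [0, 0, 0],
    [0, 0, 0],
    [0, 0, 0],
    [0, 0, 0],
  ],
  grip=[0, 0, 0, 0, 0],
)

```text
clock: 23.3
position: [499.8, 136.2, 64.5]
ee_rot: [-0.688, 0.725, -0.001, 0.002]
contact_force: [1.7, -0.8, 4.6]
gripper_width: 16.0
```

```bash
python3 - <<'E'
from h import *
meas(5,np.array([541.0,89.3]))
E
```

```text
t 23.5 a 0.721 r 62.4 z 64.5 Ftan(resist=-) 0.56 Frad -1.42 Fz 5.0 w 16.4 pos [499.8 136.2  64.5]
```

Emit:
send_rows(
  translation=[
    [-2.2, -2.2, 0],
    [-2.0, -2.4, 0],
    [0, 0, 0],
    [0, 0, 0],
    [0, 0, 0],
  ],
  dr=[
    [0, 0, 0],
    [0, 0, 0],
    [0, 0, 0],
    [0, 0, 0],
    [0, 0, 0],
  ],
  grip=[0, 0, 0, 0, 0],
)

```text
clock: 24.12
position: [504.0, 139.6, 64.4]
ee_rot: [-0.688, 0.725, -0.001, 0.001]
contact_force: [0.8, -1.3, 5.8]
gripper_width: 16.4
```

```bash
python3 - <<'E'
from h import *
meas(5,np.array([541.0,89.3]))
E
```

```text
t 24.32 a 0.808 r 62.5 z 64.4 Ftan(resist=-) -0.81 Frad -1.79 Fz 5.8 w 16.0 pos [504.  139.6  64.4]
```

Emit:
send_rows(
  translation=[
    [-1.9, -2.4, 0],
    [-1.8, -2.5, 0],
    [0, 0, 0],
    [0, 0, 0],
    [0, 0, 0],
  ],
  dr=[
    [0, 0, 0],
    [0, 0, 0],
    [0, 0, 0],
    [0, 0, 0],
    [0, 0, 0],
  ],
  grip=[0, 0, 0, 0, 0],
)

```text
clock: 24.95
position: [508.1, 142.4, 64.3]
ee_rot: [-0.688, 0.725, -0.0, -0.0]
contact_force: [-2.2, -2.6, 6.9]
gripper_width: 15.9
```

```bash
python3 - <<'E'
from h import *
P=np.array([541.0,89.3])
meas(5,P)
swing(.9,[.95,1.0,1.0,1.0,1.0,1.05,1.1,1.1,1.1,1.1],177,piv=P)
E
```

```text
t 25.15 a 0.888 r 62.5 z 64.3 Ftan(resist=-) -2.89 Frad -1.52 Fz 7.2 w 16.3 pos [508.1 142.5  64.3]
{"translation": [[-1.7, -2.6, -0.0], [-1.5, -2.7, -0.0], [-0.0, -0.0, -0.0], [-0.0, -0.0, -0.0], [-0.0, -0.0, -0.0]], "dr": [[0, 0, 0.0], [0, 0, 0.0], [0, 0, 0.0], [0, 0, 0.0], [0, 0, 0.0]], "grip": [0, 0, 0, 0, 0]}
{"translation": [[-1.4, -2.8, -0.0], [-1.3, -2.8, -0.0], [0.0, 0.0, -0.0], [0.0, 0.0, -0.0], [0.0, 0.0, -0.0]], "dr": [[0, 0, 0.0], [0, 0, 0.0], [0, 0, 0.0], [0, 0, 0.0], [0, 0, 0.0]], "grip": [0, 0, 0, 0, 0]}
```

Emit:
send_rows(
  translation=[
    [-1.7, -2.6, 0],
    [-1.5, -2.7, 0],
    [0, 0, 0],
    [0, 0, 0],
    [0, 0, 0],
  ],
  dr=[
    [0, 0, 0],
    [0, 0, 0],
    [0, 0, 0],
    [0, 0, 0],
    [0, 0, 0],
  ],
  grip=[0, 0, 0, 0, 0],
)

```text
clock: 25.78
position: [512.7, 145.0, 64.2]
ee_rot: [-0.688, 0.725, -0.0, -0.001]
contact_force: [-3.4, -1.5, 8.3]
gripper_width: 16.0
```

```bash
python3 - <<'E'
from h import *
meas(5,np.array([541.0,89.3]))
E
```

```text
t 25.98 a 0.972 r 62.5 z 64.2 Ftan(resist=-) -3.66 Frad -0.88 Fz 8.6 w 16.2 pos [512.7 145.   64.2]
```

Emit:
send_rows(
  translation=[
    [-1.4, -2.8, 0],
    [-1.3, -2.8, 0],
    [0, 0, 0],
    [0, 0, 0],
    [0, 0, 0],
  ],
  dr=[
    [0, 0, 0],
    [0, 0, 0],
    [0, 0, 0],
    [0, 0, 0],
    [0, 0, 0],
  ],
  grip=[0, 0, 0, 0, 0],
)

```text
clock: 26.6
position: [517.8, 147.3, 64.1]
ee_rot: [-0.688, 0.725, 0.0, -0.002]
contact_force: [-4.5, -2.0, 8.6]
gripper_width: 16.2
```

```bash
python3 - <<'E'
from h import *
P=np.array([541.0,89.3])
meas(5,P)
E
```

```text
t 26.8 a 1.061 r 62.4 z 64.1 Ftan(resist=-) -5.13 Frad -0.48 Fz 8.8 w 15.7 pos [517.8 147.3  64.1]
```

```bash
python3 - <<'E'
from fit import *
fit([.721,.808,.888,.972,1.061],[.56,-.81,-2.89,-3.66,-5.13],[.71,.81,.91,1.01,1.11])
# joint fit: common baseline, separate bites
a1=np.array([.411,.555,.751,.887,.928,.972,1.062,1.158]);F1=np.array([.82,.94,.07,-1.29,-1.77,-2.92,-4.12,-4.39])
a2=np.array([.721,.808,.888,.972,1.061]);F2=np.array([.56,-.81,-2.89,-3.66,-5.13])
T=lambda a,b:7.5*28*28*np.maximum(np.cos(1.5-a)-np.cos(1.5-b),0)*np.sin(1.5-a)/62
r=least_squares(lambda p:np.r_[p[0]+T(a1,p[1])+F1,p[0]+T(a2,p[2])+F2],[0,.85,.8]);print(r.x)
from h import *
P=np.array([541.0,89.3]);swing(1.1,[1.2,1.3,1.4,1.5,1.58,1.64,1.68,1.70,1.70,1.70],177,piv=P)
E
```

```text
F base,b,scale [-0.535  0.768  0.818] res [ 0.02 -0.06 -0.1   0.49 -0.35]
  dn -0.117
lag base,b,scale [-0.669  0.776  0.57 ] res [ 0.01 -0.09  0.11  0.09 -0.13]
  dn -0.086
F k fixed [0.077 0.819] [ 0.64 -0.73 -0.56  0.55  0.1 ] dn 0.069
[-0.64751115  0.83602743  0.78719545]
{"translation": [[-2.1, -5.8, -0.0], [-1.5, -6.0, -0.0], [-0.9, -6.2, -0.0], [-0.2, -6.2, -0.0], [0.2, -4.9, -0.0]], "dr": [[0, 0, 0.0], [0, 0, 0.0], [0, 0, 0.0], [0, 0, 0.0], [0, 0, 0.0]], "grip": [0, 0, 0, 0, 0]}
{"translation": [[0.4, -3.7, -0.0], [0.4, -2.5, -0.0], [0.3, -1.2, -0.0], [-0.0, 0.0, -0.0], [-0.0, 0.0, -0.0]], "dr": [[0, 0, 0.0], [0, 0, 0.0], [0, 0, 0.0], [0, 0, 0.0], [0, 0, 0.0]], "grip": [0, 0, 0, 0, 0]}
```

The fits put the bite at 0.77–0.82, with the joint fit at 0.79, so it is about midway. I'll close the lever fully.

Emit:
send_rows(
  translation=[
    [-2.1, -5.8, 0],
    [-1.5, -6.0, 0],
    [-0.9, -6.2, 0],
    [-0.2, -6.2, 0],
    [0.2, -4.9, 0],
  ],
  dr=[
    [0, 0, 0],
    [0, 0, 0],
    [0, 0, 0],
    [0, 0, 0],
    [0, 0, 0],
  ],
  grip=[0, 0, 0, 0, 0],
)

```text
clock: 27.42
position: [548.0, 151.0, 63.9]
ee_rot: [-0.688, 0.725, 0.0, -0.001]
contact_force: [-1.9, -0.8, 5.6]
gripper_width: 15.9
```

Emit:
send_rows(
  translation=[
    [0.4, -3.7, 0],
    [0.4, -2.5, 0],
    [0.3, -1.2, 0],
    [0, 0, 0],
    [0, 0, 0],
  ],
  dr=[
    [0, 0, 0],
    [0, 0, 0],
    [0, 0, 0],
    [0, 0, 0],
    [0, 0, 0],
  ],
  grip=[0, 0, 0, 0, 0],
)

```text
clock: 28.05
position: [555.1, 149.7, 63.8]
ee_rot: [-0.688, 0.726, 0.0, -0.0]
contact_force: [-1.8, 0.0, 6.9]
gripper_width: 16.1
```

```bash
python3 - <<'E'
from h import *
meas(3,np.array([541.0,89.3]))
import cv2;cv2.imwrite("pics/w10.png",arm.get_image("wrist")[:,:,::-1])
E
```

```text
t 28.15 a 1.671 r 62.0 z 63.8 Ftan(resist=-) -2.16 Frad -0.42 Fz 6.9 w 15.9 pos [555.1 149.7  63.8]
```

View pics/w10.png

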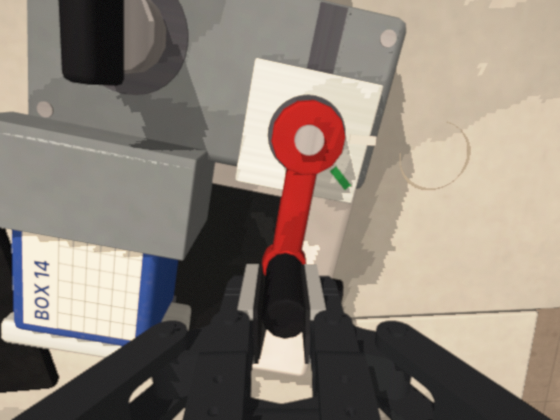

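The lever is at its closed stop: the red arm covers the red tick and the measured angle is about 1.67. I'll release, rise and move away.

Emit:
send_rows(
  translation=[
    [0, 0, 0],
    [0, 0, 0],
    [0, 0, 0],
    [0, 0, -30],
    [0, 0, -40],
  ],
  dr=[
    [0, 0, 0],
    [0, 0, 0],
    [0, 0, 0],
    [0, 0, 0],
    [0, 0, 0],
  ],
  grip=[34, 34, 34, 34, 34],
)

```text
clock: 28.82
position: [554.8, 149.0, 132.9]
ee_rot: [-0.688, 0.726, 0.001, -0.002]
contact_force: [0.3, 0.2, -0.1]
gripper_width: 33.5
```

Emit:
send_rows(
  translation=[
    [0, 0, -40],
    [20, 40, -20],
    [20, 40, 0],
    [20, 20, 0],
    [0, 0, 0],
  ],
  dr=[
    [0, 0, 0],
    [0, 0, 0],
    [0, 0, 0],
    [0, 0, 0],
    [0, 0, 0],
  ],
  grip=[34, 34, 34, 34, 34],
)

```text
clock: 29.45
position: [451.3, 93.9, 193.9]
ee_rot: [-0.688, 0.726, 0.0, 0.0]
contact_force: [1.0, -0.8, -0.3]
gripper_width: 33.7
```

```bash
python3 - <<'E'
from h import *
import cv2
st()
a=arm.get_image("wrist")[:,:,::-1];b=arm.get_image("scene")[:,:,::-1]
for t in["lever_grip","lever_pivot"]: print(t,[(np.round(d["xyz"]),round(d["confidence"],2)) for d in arm.place_of(t,"wrist")])
for t in["sample_box","amber_reagent","buffer_b","tube_2","slide_case"]: print(t,[(np.round(d["xyz"]),round(d["confidence"],2)) for d in arm.place_of(t,"scene")])
cv2.imwrite("pics/fin.png",np.hstack([cv2.resize(a,(400,300)),cv2.resize(b,(400,300))]))
cv2.imwrite("pics/finw.png",a);st()
E
```

```text
t 29.45 pos [451.3  93.9 193.9] yaw 176.9 F [ 0.96 -0.76 -0.34] w 33.7 q [ 0.56  0.11 -0.39 -0.   -1.07 -0.61]
lever_grip [(array([559., 151., 106.]), 0.9)]
lever_pivot [(array([544.,  90.,  99.]), 0.65)]
sample_box [(array([ 429., -140.,    3.]), 0.8), (array([650., 151.,  31.]), 0.77)]
amber_reagent []
buffer_b [(array([547., -34.,  -4.]), 0.63)]
tube_2 [(array([537., 382.,   1.]), 0.73)]
slide_case [(array([673., 374.,  -4.]), 0.65)]
t 29.9 pos [452.9  95.1 193.2] yaw 177.0 F [-0.83 -0.95 -0.14] w 34.0 q [ 0.56  0.11 -0.39  0.   -1.07 -0.61]
```

View pics/finw.png

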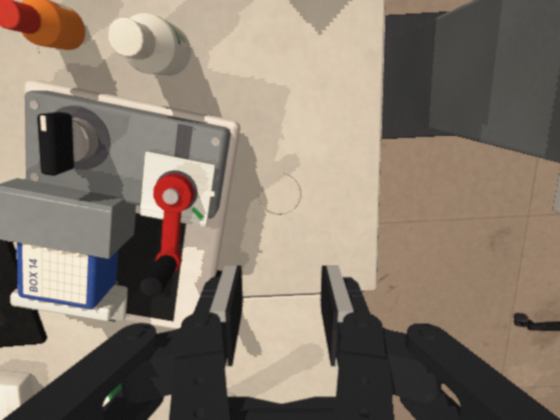

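View pics/fin.png

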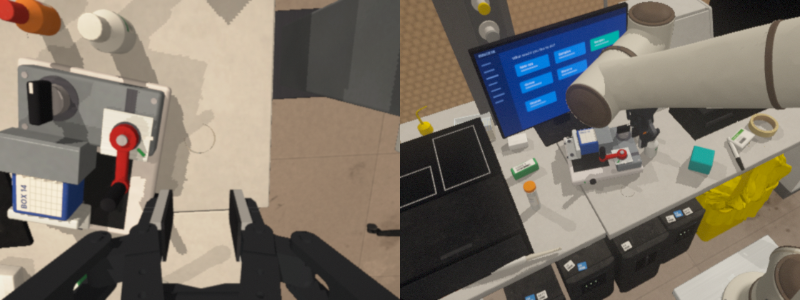

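```bash
python3 - <<'E'
from h import *
c=arm.camera_info("wrist")
print(proj(c,(547,-24,0)),proj(c,(547,-24,90)),atz(c,132,38,90))
print(arm.job_done())
E
```

```text
(np.float64(172.64656603695704), np.float64(51.43306760849234)) (np.float64(135.65943169559162), np.float64(38.07073227061048)) [549.49422661 -24.17594478  90.        ]
the job is handed in; nothing more can be done
None
```

The blue sample box is clamped. The lever is fully closed and stays shut on its own, and I handed the job in at about 30 s of the 72 s allowed.

**What I did**
- **First turn:** with the lever open, I turned the nut clockwise by about 1.2 rad. The test swing met resistance at about 0.84 rad, slightly past midway.
- **Second turn:** I swung the lever back to open and added 0.14 rad. The next swing met resistance at about 0.79 rad by the joint fit (0.77–0.82 across fits), rising to about 5 N.
- **Close and release:** I closed the lever to its stop (about 1.67 rad measured), opened the gripper and moved clear.

**Last checks**
- **Lever:** after release it points to +y and covers the red tick. The gripper touches nothing.
- **Box:** the blue box is still against the backstop at about (650, 151) mm, within detection error of where it started.
- **Slide case and tube:** both were found within about 4 mm of where they started.

**What disagreed or failed**
- **Reported tool tip:** the real finger tips sit roughly 30 mm behind the reported TCP. The first grip on the nut closed on nothing until I went lower.
- **White bottle:** the last detection put buffer_b about 10 mm off. Its cap in the wrist picture matches the original spot to about 3 mm, so I take that as a detector error.
- **Amber bottle:** it was not detected in the final scene picture. It stands upright in the last wrist picture, but I did not measure its position again.

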